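Clamp the condiment tubs in their carrier and take their temperatures

TASK

Open the carrier's cam fully (handle pointing straight at the fence), stand every condiment tub upright on the carrier's base between fence and rail with its fin parallel to the rail, then turn the cam its full quarter turn so that the rail draws up tight on the tubs. Then take the probe thermometer and rest its tip gently for about half a second on the dark spot of each lid, from the widest tub down to the narrowest, and lay it back flat on its white board with the whole of it over the board. Leave the sauce bottle, the shaker and the stack of paper trays where they stand.

Things in the scene. Friction and masses are not known exactly. Their poses are not given: they have to be found in the camera images.
- carrier: Fixed tub carrier: grey base 215 x 300 mm, top at z = 6 mm. Origin on the counter under the middle of the well where the tubs stand; x towards the fence, y along it. Steel fence 44 mm high, inner face x = +48 mm; end walls 30 mm high, inner faces y = +-135 mm; in front a sliding clamp rail along y, 38 mm high. Tubs fit in only with the cam open.
- rail_face (a point): Middle of the rail's rubber face, 25 mm up. Geared to the cam: carrier x = -50 mm with the cam at 0 (14 mm slack round the 84 mm deep tubs), in proportion to x = -33.5 mm at 1.571, where the rubber gives 2.5 mm against tubs that stand at the fence. The rail pushes slack tubs to the fence.
- cam (a joint): Cam angle, rad; the cam stands in front of the rail. 0 = open, wing handle along the carrier's x axis; 1.571 = end stop, rail drawn fully up, handle along the carrier's y axis. It grows turning clockwise seen from above. Turning takes 0.15 to 0.3 N m; it stays where left. It starts almost closed.
- cam_grip (a point): Point on the cam's vertical axis (carrier x = -112, y = 0 mm), 48 mm above the counter: the middle of its black wing handle, a bar 64 mm long, 14 mm thick, reaching from 30 to 62 mm above the counter; below it a black disc of radius 24 mm. Its x axis lies along the wing.
- board: Fixed white board, 250 x 110 x 4 mm, where the probe thermometer belongs. Origin centre of the underside; x along its length, z up.
- probe_mid (a point): Centre of the handle of the loose probe thermometer (120 g in all). Handle: grey bar 95 mm long (x), 26 x 26 mm square. x points to the butt; a steel stem of 4 mm radius runs out along -x. It lies flat on the board, so this point is 17 mm above the counter, pointing its stem roughly at the robot.
- probe_tip (a point): Centre of the small round copper tip (radius 4 mm) at the end of the stem, 130 mm from the handle's centre along the handle's -x axis. The tip is sprung: it gives up to 10 mm back along the stem, at 0.3 N per mm after 0.6 N.
- large_mid (a point): Centre (27.5 mm above its underside) of the large condiment tub: loose, metal, lid fixed on, about 350 g, 84 mm deep (x), 90 mm wide (y), 55 mm high to the lid's top. On the lid a black grip fin, 12 mm thick (x), 36 mm long (y), centred at x = -6 mm, spans 27.5 to 61.5 mm above this point. May be absent.
- large_spot (a point): Centre of the dark round test spot (24 mm across) on the lid of the large tub, at x = +26 mm of the tub, on the lid's top.
- medium_mid (a point): Centre (27.5 mm above its underside) of the medium condiment tub: loose, metal, lid fixed on, about 350 g, 84 mm deep (x), 70 mm wide (y), 55 mm high to the lid's top. On the lid a black grip fin, 12 mm thick (x), 36 mm long (y), centred at x = -6 mm, spans 27.5 to 61.5 mm above this point. May be absent.
- medium_spot (a point): Centre of the dark round test spot (24 mm across) on the lid of the medium tub, at x = +26 mm of the tub, on the lid's top.
- small_mid (a point): Centre (27.5 mm above its underside) of the small condiment tub: loose, metal, lid fixed on, about 350 g, 84 mm deep (x), 50 mm wide (y), 55 mm high to the lid's top. On the lid a black grip fin, 12 mm thick (x), 36 mm long (y), centred at x = -6 mm, spans 27.5 to 61.5 mm above this point. May be absent.
- small_spot (a point): Centre of the dark round test spot (24 mm across) on the lid of the small tub, at x = +26 mm of the tub, on the lid's top.
- sauce_bottle: Bystander: cream squeeze bottle, 62 mm across, 190 mm high; origin at its foot. Leave alone.
- tray_stack: Bystander: stack of cardboard food trays, 100 x 150 x 72 mm; origin at its foot. Leave alone.
- shaker: Bystander: metal shaker, 56 mm across, 100 mm high; origin at its foot. Leave alone.
Not all that is in view belongs to the job. Leave any blue look-alike of the part that bears medium_mid alone.

How it is judged:
On the way, in this order (a step that is already met when the one before it is completed fails the run):
1. the cam is opened (under 0.2 rad) (value of joint cam below 0.2 rad), for 0.2 s.
2. all tubs stand upright and square in the well while the cam is open (x of large_mid in the frame of carrier between -0.02 and 0.02 m and y of large_mid in the frame of carrier between -0.125 and 0.125 m and z of large_mid in the frame of carrier between 0.026 and 0.04 m and angle between each of large_mid, medium_mid, small_mid's own z axis and vertical below 0.12 rad and angle between the x axis of each of large_mid, medium_mid, small_mid and the x axis of carrier, either way round below 0.15 rad and x of medium_mid in the frame of carrier between -0.02 and 0.02 m and y of medium_mid in the frame of carrier between -0.125 and 0.125 m and z of medium_mid in the frame of carrier between 0.026 and 0.04 m and x of small_mid in the frame of carrier between -0.02 and 0.02 m and y of small_mid in the frame of carrier between -0.125 and 0.125 m and z of small_mid in the frame of carrier between 0.026 and 0.04 m and value of joint cam below 0.4 rad), for 0.2 s.
3. the cam is turned home (over 1.42 rad) on the tubs (x of large_mid in the frame of carrier between -0.02 and 0.02 m and y of large_mid in the frame of carrier between -0.125 and 0.125 m and z of large_mid in the frame of carrier between 0.026 and 0.04 m and angle between each of large_mid, medium_mid, small_mid's own z axis and vertical below 0.12 rad and angle between the x axis of each of large_mid, medium_mid, small_mid and the x axis of carrier, either way round below 0.15 rad and x of medium_mid in the frame of carrier between -0.02 and 0.02 m and y of medium_mid in the frame of carrier between -0.125 and 0.125 m and z of medium_mid in the frame of carrier between 0.026 and 0.04 m and x of small_mid in the frame of carrier between -0.02 and 0.02 m and y of small_mid in the frame of carrier between -0.125 and 0.125 m and z of small_mid in the frame of carrier between 0.026 and 0.04 m and value of joint cam above 1.42 rad), for 0.2 s.
4. the held probe's tip rests gently on the dark spot of the large tub (tip centre within 13 mm of the spot's centre, under 20 N, handle raised over 20 mm above the lid, for 0.2 s) (distance between probe_tip and large_spot below 0.013 m and contact force between probe and tub_large between 0.2 and 20 N and z of probe_mid in the frame of large_spot above 0.02 m), for 0.2 s.
5. the held probe's tip rests gently on the dark spot of the medium tub (tip centre within 13 mm of the spot's centre, under 20 N, handle raised over 20 mm above the lid, for 0.2 s) (distance between probe_tip and medium_spot below 0.013 m and contact force between probe and tub_medium between 0.2 and 20 N and z of probe_mid in the frame of medium_spot above 0.02 m), for 0.2 s.
6. the held probe's tip rests gently on the dark spot of the small tub (tip centre within 13 mm of the spot's centre, under 20 N, handle raised over 20 mm above the lid, for 0.2 s) (distance between probe_tip and small_spot below 0.013 m and contact force between probe and tub_small between 0.2 and 20 N and z of probe_mid in the frame of small_spot above 0.02 m), for 0.2 s.
At the end, for the whole second after the job is handed in: Every tub present stands upright and square (0.15 rad) on the carrier base, centre within 20 mm (x) and 125 mm (y) of the well's middle, 26 to 40 mm up; cam over 1.42 rad; probe at rest flat on the white board, handle centre and tip over it (all of step 3 and x of probe_mid in the frame of board between -0.12 and 0.12 m and y of probe_mid in the frame of board between -0.05 and 0.05 m and x of probe_tip in the frame of board between -0.127 and 0.127 m and y of probe_tip in the frame of board between -0.055 and 0.055 m and z of probe_mid in the frame of board below 0.022 m and z of probe_tip in the frame of board below 0.03 m and linear speed of each of probe, tub_large, tub_medium, tub_small below 0.02 m/s); the robot touches nothing.
It fails at once if the sauce bottle is shifted more than 3 cm (distance of sauce_bottle from where it was at the start of the episode above 0.03 m).
It fails at once if the tray stack is shifted more than 3 cm (distance of tray_stack from where it was at the start of the episode above 0.03 m).
It fails at once if the shaker is shifted more than 3 cm (distance of shaker from where it was at the start of the episode above 0.03 m).
Of tub_large, tub_medium, tub_small only 2 to 3 are there at a start; the rules pass over those that are not, and their reading is None.
At some moment in a run one of tub_large, tub_medium, tub_small, probe may be knocked a few centimetres aside while the robot is not near it.
Once in a run the grip may slacken for a moment while it holds something.
It also fails if it takes over 210 s, if anything falls off the work surface, if the arm or the gripper's body presses on something with over 40 N, if the wrist force passes 120 N, or if a joint passes its speed limit or range.

ROBOT

A 7-joint arm with a two-finger parallel gripper is mounted at the origin on the work surface. World frame = base frame: x ahead of the robot, y to its left, z up, the work surface at z = 0. Lengths are in m, angles in rad, forces in N, time in s.
With the tool pointing down it reaches from about 0.4 to 0.875 m from the base axis. Payload 6.5 kg.
Tool frame: the origin (TCP) lies midway between the tips of the shut fingers; the grasp point (between the pads) lies 19 mm behind it; z points along the fingers, x is the direction in which the jaws open and shut, and the axes are right-handed (so a half turn about z gives the same grasp; the last joint's range is limited). The gripper opens to 85 mm and grips with 20 to 120 N. Pads are 22 mm wide; open, the fingers measure 114 mm over their backs; the gripper's body (76 mm by 85 mm) begins 54 mm behind the grasp point. The pads swing forward as they close: fully open they stand 13 mm farther back than shut.
Start: joints at [-1.205, 0.536, -0.004, 1.538, 0.003, 1.067, -0.071], TCP at [0.272, 0.59, 0.231] pointing down, gripper open.
Joint ranges: [-2.7, 2.7], [-0.37, 2.16], [-1.27, 1.26], [0.24, 2.4], [-1.31, 4.45], [0.19, 1.91], [-2.76, 2.76]. Speed limits (rad/s): [2.39, 2.39, 3.14, 3.14, 3.14, 3.14, 3.14].

INTERFACE

Orientations are given as a unit quaternion [x, y, z, w].
In Python, from bench import manip gives the robot as it stands.
- The arm moves only by the tool jog_arm, never from a script. Its arguments are lists of equal length, an entry for each row: "twist": the turn, a rotation vector about the tool's x, y, z in units of 8 degrees (1.0 is 8 degrees), a list of three; "slide": the shift along the tool's x, y, z in units of 25 mm (1.0 is 25 mm), a list of three; "jaw": the closure, from 0 (fully open) to 1 (shut). A call has 1 to 12 rows; each row is the pose to reach, as a shift and turn from the pose commanded when the call began, along the tool's axes at that moment; what a row does not reach only later rows make up. A row lasts 1/10 s, in which the tool goes at most 50 mm and 8.59 degrees, less where a joint would pass 70% of its speed; a pose out of reach is approached as far as the arm can. A call with a gripper value outside its range is refused whole. The fingers move at their own pace and stop on an object; "grip_force" is the grip in N (left out, the last holds). Time passes only in rows, so rows that repeat a pose let the fingers close. It gives the time, the measured TCP pose, the force and the opening at its end, in the units of the state.
- manip.read_state(): the state, without advancing time (a new reading comes with each control period).
- manip.capture(name): name is "scene" or "top"; returns a dict with "pixels" (400x640x3 uint8, blue, green, red), "camera_matrix" (3x3 intrinsics, pixels), "k1" (the pictures are not rectified: a ray, as slopes to the right and down, at radius r is drawn at 1 + k1 r^2 times it, then the intrinsics apply), "rvec" (rotation vector, rad) and "tvec" (3), from world to camera coordinates, as OpenCV has them. Camera axes: x right, y down, z forward; pixel columns grow to the right and rows downward; lengths in m; the calibration is good to about 2 mm. A picture is of the moment at which its call begins. There is no depth.
- manip.sign_off(): hands the job in, once; it reports no verdict.
Trained networks look in a picture, given as the dict that the camera call returned (one of the last four; its "shot" number tells which), for a name from the list of things; names that differ only in an ending like _2 or _b are one class to them, and where a whole thing is asked for, a point or a joint stands for the part that bears it (a point fixed in the world has none). Each returns a list of dicts, best first, with "score" (0 to 1); they miss things now and then, are a little off and sometimes report something else, mostly with a low value. They report only what shows in the picture. A call takes as long as a camera call. They do not tell look-alikes from the thing itself.
- manip.look_for(name, picture): "bbox" ([left, top, right, bottom] as shares, 0 to 1, of the picture: columns of its width, rows of its height, round what is visible of it).
- manip.silhouettes(name, picture): "mask" (400x640 bool, what is visible of it) and "bbox" ([left, top, right, bottom] as shares, 0 to 1, of the picture: columns of its width, rows of its height, round what is visible of it).
The state is a dict: "time_s": time; "q": joint angles; "dq": joint speeds; "tau": joint torques, N m; "tool_pos": TCP position; "tool_rot": TCP orientation; "contact_force": force on the tool from outside, world axes, zero at the start; "wrist_torque": the same for the moment, N m; "width": opening from 0.0 (shut) to 1.0 (fully open).
Only numpy, scipy, OpenCV 4.12 (cv2) and the standard library are available. Lean on these libraries where they do the work, as an engineer would, in place of code of your own. Each camera call takes 0.05 s, during which the arm holds its last target. There are 200 camera calls.

## Working session

There is one attempt and no reset: what is moved stays moved. The work goes in short steps, Python scripts to look and compute and a tool call to move; the robot and the scene stay as the last step left them, time stands still between calls to the robot, and variables do not carry over. Pictures are saved under pics/ and viewed, about 12 in all and at most 16, crops included, and the job is handed in when it is done.

Besides the shell and the picture viewer there is one more tool, called after "Request:" as name(argument=value, ...) on one line, values as JSON. jog_arm: Moves the arm, as the interface text tells. Its arguments: {"type":"object","properties":{"twist":{"type":"array"},"slide":{"type":"array"},"jaw":{"type":"array"},"grip_force":{"type":"number"}},"required":["twist","slide","jaw"]}

```bash
mkdir -p pics; ls; cat > h.py <<'E'
import numpy as np, cv2
from scipy.spatial.transform import Rotation as R
from bench import manip
def unproj(P,u,v,z):
    K=np.array(P["camera_matrix"]);k=P["k1"]
    d=np.array([(u-K[0,2])/K[0,0],(v-K[1,2])/K[1,1]]);s=d.copy()
    for _ in range(30): s=d/(1+k*(s@s))
    Rm=cv2.Rodrigues(np.array(P["rvec"],float))[0];t=np.array(P["tvec"],float).ravel()
    r=Rm.T@np.array([s[0],s[1],1]);c=-Rm.T@t
    return c+r*(z-c[2])/r[2]
def proj(P,X):
    X=np.atleast_2d(X).astype(float)
    return cv2.projectPoints(X,np.array(P["rvec"],float),np.array(P["tvec"],float),np.array(P["camera_matrix"],float),np.array([P["k1"],0,0,0.]))[0].reshape(-1,2)
def cap(n,f=None,crop=None,s=1):
    P=manip.capture(n);im=P["pixels"]
    if f:
        if crop: im=im[crop[1]:crop[3],crop[0]:crop[2]]
        cv2.imwrite("pics/"+f,cv2.resize(im,None,fx=s,fy=s,interpolation=cv2.INTER_CUBIC))
    return P
E
python3 - <<'E'
from h import *
for c in ("scene","top"):
    P=cap(c,c+"0.png",s=1.25)
    Rm=cv2.Rodrigues(np.array(P["rvec"],float))[0];print(c,-Rm.T@np.array(P["tvec"]).ravel(),P["camera_matrix"],P["k1"])
    for n in ["carrier","cam","board","probe_mid","probe_tip","large_mid","medium_mid","small_mid","sauce_bottle","tray_stack","shaker"]:
        for d in manip.look_for(n,P)[:4]:
            b=np.array(d["bbox"])*[640,400,640,400];print(n,round(d["score"],2),b.round(0),unproj(P,(b[0]+b[2])/2,(b[1]+b[3])/2,0.03).round(3))
print(manip.read_state())
E
```

```text
pics
scene [ 1.14343198 -0.44886353  0.91032009] [[374.96486182   0.         319.77224903]
 [  0.         374.96486182 202.72164691]
 [  0.           0.           1.        ]] -0.04652893132723271
carrier 0.61 [215. 185. 332. 275.] [ 0.559 -0.221  0.03 ]
carrier 0.55 [252. 193. 272. 212.] [ 0.45  -0.205  0.03 ]
cam 0.56 [250. 192. 270. 209.] [ 0.44  -0.206  0.03 ]
cam 0.39 [372. 140. 446. 167.] [0.515 0.325 0.03 ]
board 0.73 [373. 141. 445. 167.] [0.516 0.322 0.03 ]
probe_mid 0.52 [375. 174. 414. 204.] [0.615 0.175 0.03 ]
probe_mid 0.5 [399. 138. 433. 165.] [0.519 0.351 0.03 ]
probe_tip 0.73 [330. 156. 352. 186.] [0.462 0.076 0.03 ]
probe_tip 0.56 [339. 188. 380. 221.] [0.61  0.045 0.03 ]
large_mid 0.88 [374. 171. 416. 206.] [0.616 0.179 0.03 ]
medium_mid 0.83 [415. 202. 446. 232.] [0.758 0.197 0.03 ]
medium_mid 0.75 [343. 187. 379. 225.] [0.616 0.046 0.03 ]
small_mid 0.7 [254. 188. 274. 211.] [ 0.442 -0.194  0.03 ]
small_mid 0.56 [330. 154. 352. 188.] [0.463 0.075 0.03 ]
sauce_bottle 0.6 [441. 160. 474. 208.] [0.704 0.366 0.03 ]
tray_stack 0.8 [106. 234. 177. 297.] [ 0.478 -0.577  0
[... 923 characters left out ...]
48 -0.449  0.03 ]
{'time_s': 1.2, 'q': array([-1.20520926,  0.53641171, -0.0043929 ,  1.53790843,  0.0025938 ,
        1.067287  , -0.07120261]), 'dq': array([-0.00026836, -0.00157782, -0.00078792,  0.0002382 ,  0.00036995,
        0.00166582,  0.00025466]), 'tau': array([-6.49821995e-04, -5.83324921e+01,  1.04824081e+00, -2.59432501e+01,
        1.26729757e-02,  1.98441121e-03,  5.46319342e-06]), 'tool_pos': array([0.2720198 , 0.5903332 , 0.23127907]), 'tool_rot': array([8.42161493e-01, 5.39225388e-01, 4.48307989e-06, 1.34208542e-05]), 'contact_force': array([-0.34289247, -0.9437146 ,  0.59084355]), 'wrist_torque': array([-0.05429672, -0.03363519,  0.01795466]), 'width': 0.9983784145559018}
```

View both.

View pics/top0.png

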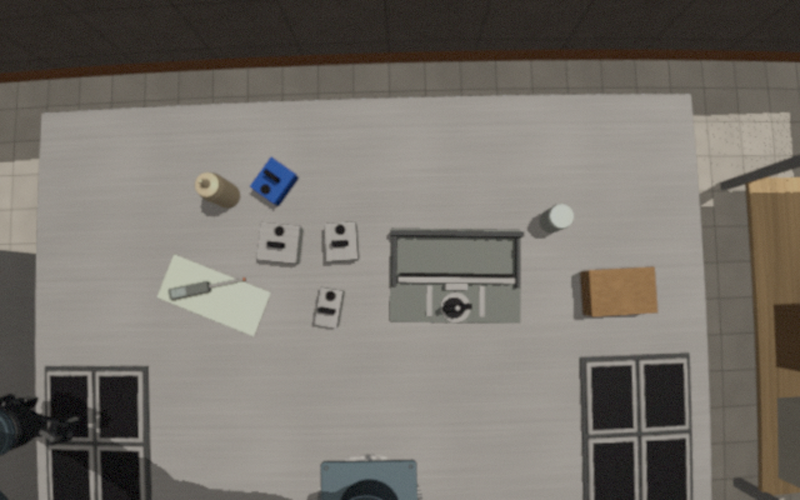

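View pics/scene0.png

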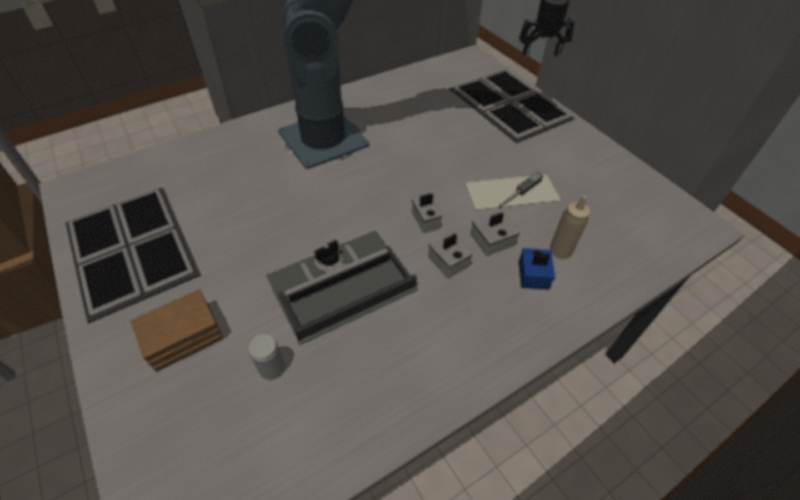

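```bash
cat >> h.py <<'E'
from scipy.optimize import minimize
def box(x0,x1,y0,y1,z0,z1): return np.array([[x,y,z] for x in(x0,x1) for y in(y0,y1) for z in(z0,z1)])
W=dict(large=.09,medium=.07,small=.05)
def tubparts(n): w=W[n]/2; return [box(-.042,.042,-w,w,0,.055),box(-.012,0,-.018,.018,.055,.089)]
def probeparts(): return [box(-.0475,.0475,-.013,.013,.004,.030),box(-.13,-.0475,-.004,.004,.013,.021)]
def place(V,p): c,s=np.cos(p[2]),np.sin(p[2]); return V@np.array([[c,s,0],[-s,c,0],[0,0,1]])+[p[0],p[1],p[3] if len(p)>3 else 0]
S=4
def raster(P,parts,p):
    m=np.zeros((400*S,640*S),np.uint8)
    for V in parts:
        h=cv2.convexHull(((proj(P,place(V,p))+.5)*S*16-8).round().astype(np.int32)); cv2.fillConvexPoly(m,h,1,shift=4)
    return m
def fit(obs,parts,p0):
    """obs: list of (P,mask)"""
    M=[(P,cv2.resize(m.astype(np.uint8),None,fx=S,fy=S,interpolation=cv2.INTER_NEAREST)) for P,m in obs]
    def f(p):
        c=0
        for P,m in M:
            r=raster(P,parts,p); c-=(r&m).sum()/max(1,(r|m).sum())
        return c/len(M)
    r=minimize(f,p0,method="Nelder-Mead",options=dict(initial_simplex=[p0]+[np.add(p0,d) for d in((.015,0,0),(0,.015,0),(0,0,.3))],xatol=2e-4,fatol=1e-4))
    return r.x,-r.fun
def sil(n,P,near):
    best=None
    for d in manip.silhouettes(n,P):
        m=np.asarray(d["mask"]); 
        if m.sum()<20: continue
        c=np.argwhere(m).mean(0)[::-1]; e=np.linalg.norm(c-proj(P,near)[0])
        if best is None or e<best[0]: best=(e,m,d["score"])
    return best if best and best[0]<15 else None
def locate(n,near,cams,parts,yaw=0):
    obs=[]
    for P in cams:
        b=sil(n,P,near)
        if b: obs.append((P,b[1]))
    out=[]
    for o in ([obs] if len(obs)<2 else [obs,obs[:1],obs[1:]]):
        if o: p,s=fit(o,parts,[near[0],near[1],yaw]); out.append((p.round(4),round(s,2)))
    return out
E
cat > a.py <<'E'
from h import *
T=cap("top");Sc=cap("scene")
ov=T["pixels"].copy(); k=4; ov=cv2.resize(ov,None,fx=k,fy=k,interpolation=cv2.INTER_CUBIC)
for n,near in dict(large=(.617,.187,.03),medium=(.617,.048,.03),small=(.459,.077,.03)).items():
    r=locate(n+"_mid",near,[T,Sc],tubparts(n)); print(n,r)
    if r:
        for V in tubparts(n): cv2.polylines(ov,[(cv2.convexHull(proj(T,place(V,r[0][0])).astype(np.float32))*k+k/2).astype(int)],True,(0,255,0),1)
for yaw in (1.2,1.75):
    r=locate("probe_mid",(.507,.33,.02),[T,Sc],probeparts(),yaw); print("probe",r)
for V in probeparts(): 
    if r: cv2.polylines(ov,[(cv2.convexHull(proj(T,place(V,r[0][0])).astype(np.float32))*k+k/2).astype(int)],True,(0,255,0),1)
cv2.imwrite("pics/tubs.png",ov[120*k:270*k,120*k:300*k])
cv2.imwrite("pics/carr.png",cv2.resize(T["pixels"][180:264,305:428],None,fx=6.5,fy=6.5,interpolation=cv2.INTER_CUBIC))
E
python3 a.py
```

```text
large [(array([ 0.6064,  0.1875, -0.1273]), np.float64(0.94)), (array([ 0.607 ,  0.1864, -0.1098]), np.float64(0.95)), (array([ 0.6047,  0.1888, -0.1411]), np.float64(0.96))]
medium [(array([0.6061, 0.0458, 0.0308]), np.float64(0.91)), (array([0.6063, 0.0458, 0.0373]), np.float64(0.94)), (array([0.6019, 0.0491, 0.0026]), np.float64(0.89))]
small [(array([ 0.4594,  0.0773, -0.2106]), np.float64(0.9)), (array([ 0.4603,  0.0772, -0.1996]), np.float64(0.94)), (array([ 0.4548,  0.0774, -0.2615]), np.float64(0.88))]
probe [(array([0.5041, 0.4041, 1.7277]), np.float64(0.86))]
probe [(array([0.5044, 0.403 , 1.7274]), np.float64(0.86))]
```

View pics/tubs.png

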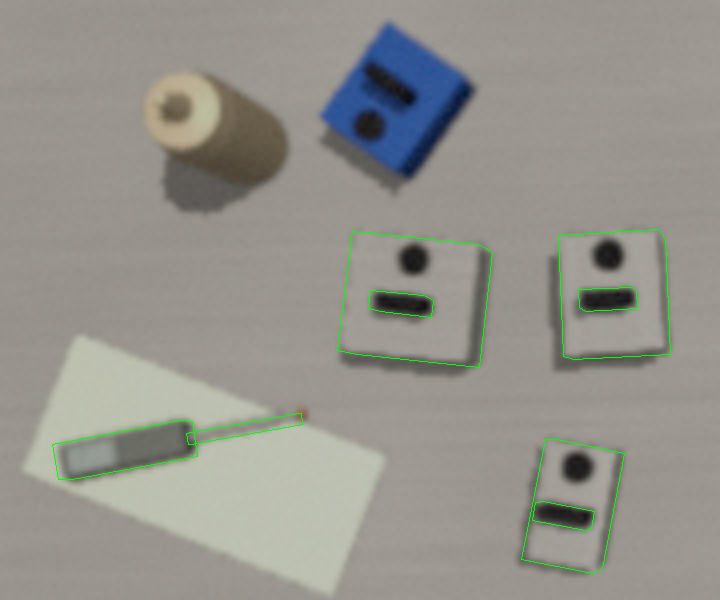

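View pics/carr.png

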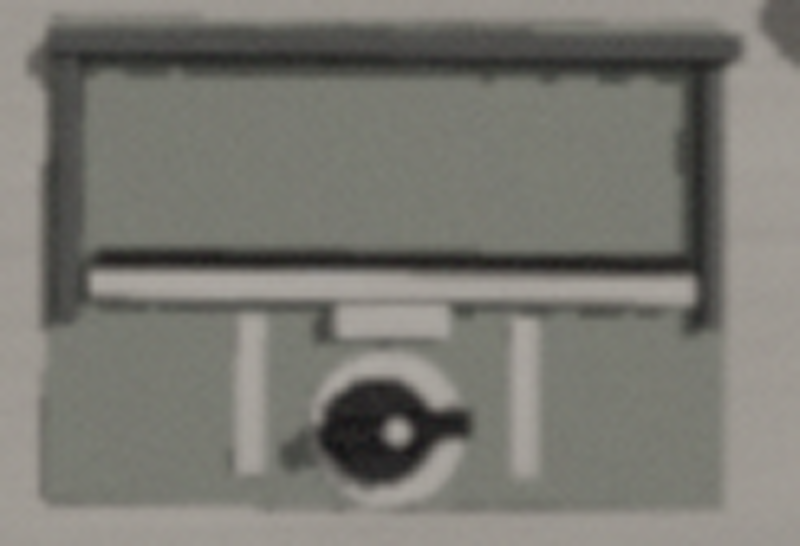

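```bash
python3 - <<'E'
from h import *
P=cap("top")
def u(a,b,z): return unproj(P,(a+.5)/6.5-.5+305,(b+.5)/6.5-.5+180,z)
BL,BR=u(42,505,.006),u(722,510,.006)
print("base",BL,BR,np.linalg.norm(BL-BR),"yaw",np.arctan2(-(BR-BL)[0]*-1, -(BR-BL)[1]*1))
fl,fr=u(60,58,.044),u(725,64,.044); print("fence inner top",fl,fr)
wl,wr=u(82,200,.03),u(694,200,.03); print("walls",wl,wr,np.linalg.norm(wl-wr))
print("dot",u(398,430,.064),"disc",u(380,432,.03), "wing R",u(470,423,.062),"railtop",u(393,270,.038))
E
```

```text
base [ 0.42324044 -0.05622017  0.006     ] [ 0.41335702 -0.3546436   0.006     ] 0.29858705224063475 yaw -0.03310667873723897
fence inner top [ 0.61599668 -0.06933172  0.044     ] [ 0.60651521 -0.355453    0.044     ]
walls [ 0.55541754 -0.07717644  0.03      ] [ 0.5488829  -0.34247506  0.03      ] 0.26537908114495634
dot [ 0.45408491 -0.20782225  0.064     ] disc [ 0.45231613 -0.20312704  0.03      ] wing R [ 0.45616828 -0.23837432  0.062     ] railtop [ 0.52171851 -0.21006462  0.038     ]
```

```bash
cat >> h.py <<'E'
O=np.array([.5645,-.211,0]);CY=-.033
def car(x,y,z=0): c,s=np.cos(CY),np.sin(CY); return np.array([O[0]+c*x-s*y,O[1]+s*x+c*y,z])
def tocar(p): c,s=np.cos(CY),np.sin(CY); d=np.asarray(p)[:2]-O[:2]; return np.array([c*d[0]+s*d[1],-s*d[0]+c*d[1]])
def Rt(yaw,tilt=0):
    """yaw of tool x (deg), tool pointing down; tilt about tool x (deg)"""
    return R.from_euler("z",yaw,degrees=True)*R.from_euler("x",180,degrees=True)*R.from_euler("x",tilt,degrees=True)
def go(*T):
    st=manip.read_state();R0=R.from_quat(st["tool_rot"]);p0=st["tool_pos"]
    print("t",round(st["time_s"],2),"pos",p0.round(4),"yaw",np.degrees(np.arctan2(*R0.as_matrix()[[1,0],0])).round(1),"F",st["contact_force"].round(1),"w",round(st["width"],3),"q",st["q"].round(2))
    for t in T:
        x,y,z,yaw=t[:4]; Rm=Rt(yaw,t[4] if len(t)>4 else 0)
        s=R0.inv().apply(np.array([x,y,z])-p0)/.025; w=np.degrees((R0.inv()*Rm).as_rotvec())/8
        print(t[:4],"slide",s.round(2),"twist",w.round(2),"rows>=",np.ceil(max(np.linalg.norm(s)/2,np.linalg.norm(w)*8/8.59)))
E
python3 - <<'E'
from h import *
c=car(-.112,0);print(c)
go((.44,.30,.25,40),(c[0],c[1],.2,4),(c[0],c[1],.15,4))
E
```

```text
[ 0.45256098 -0.20730467  0.        ]
t 1.85 pos [0.272  0.5903 0.2313] yaw 65.3 F [-0.8 -0.1 -0.6] w 0.998 q [-1.21  0.54 -0.    1.54  0.    1.07 -0.07]
(0.44, 0.3, 0.25, 40) slide [-7.73 10.96 -0.75] twist [0.   0.   3.16] rows>= 7.0
(np.float64(0.4525609784659029), np.float64(-0.20730467078747458), 0.2, 4) slide [-25.95  19.91   1.25] twist [0.   0.   7.66] rows>= 17.0
(np.float64(0.4525609784659029), np.float64(-0.20730467078747458), 0.15, 4) slide [-25.95  19.91   3.25] twist [0.   0.   7.66] rows>= 17.0
```

Request:
jog_arm(twist=[[0, 0, 1], [0, 0, 2], [0, 0, 3], [0, 0, 3.2], [0, 0, 3.2], [0, 0, 3.2], [0, 0, 3.2], [0, 0, 3.2], [0, 0, 4], [0, 0, 5], [0, 0, 6], [0, 0, 7]], slide=[[-1.1, 1.6, -0.3], [-2.2, 3.1, -0.7], [-3.3, 4.7, -0.7], [-4.4, 6.3, -0.7], [-5.5, 7.8, -0.7], [-6.6, 9.4, -0.7], [-7.7, 11, -0.7], [-9.3, 11.8, -0.4], [-11, 12.6, -0.2], [-12.7, 13.4, 0], [-14.4, 14.3, 0.2], [-16.1, 15.1, 0.4]], jaw=[0.3, 0.6, 0.6, 0.6, 0.6, 0.6, 0.6, 0.6, 0.6, 0.6, 0.6, 0.6], grip_force=60)

```text
time_s: 3.05
tool_pos: [0.4466, 0.0649, 0.2215]
tool_rot: [0.997, 0.078, 0.001, -0.0]
contact_force: [0.8, 0.4, 0.0]
width: 0.401
```

```bash
python3 - <<'E'
from h import *
c=car(-.112,0)
go((c[0],c[1],.15,4),(c[0],c[1],.1,4))
E
```

```text
t 3.05 pos [0.4466 0.0649 0.2215] yaw 8.9 F [0.8 0.4 0. ] w 0.401 q [-0.58  0.21  0.39  2.07 -0.11  0.87  0.02]
(np.float64(0.4525609784659029), np.float64(-0.20730467078747458), 0.15, 4) slide [-1.46 10.8   2.86] twist [-0.   -0.01  0.62] rows>= 6.0
(np.float64(0.4525609784659029), np.float64(-0.20730467078747458), 0.1, 4) slide [-1.46 10.8   4.86] twist [-0.   -0.01  0.62] rows>= 6.0
```

Request:
jog_arm(twist=[[0, 0, 0.6], [0, 0, 0.6], [0, 0, 0.6], [0, 0, 0.6], [0, 0, 0.6], [0, 0, 0.6], [0, 0, 0.6], [0, 0, 0.6], [0, 0, 0.6]], slide=[[-0.25, 1.8, 0.5], [-0.5, 3.6, 1], [-0.75, 5.4, 1.5], [-1, 7.2, 2], [-1.25, 9, 2.5], [-1.46, 10.8, 2.9], [-1.46, 10.8, 4.2], [-1.46, 10.8, 4.85], [-1.46, 10.8, 4.85]], jaw=[0.6, 0.6, 0.6, 0.6, 0.6, 0.6, 0.6, 0.6, 0.6])

```text
time_s: 3.95
tool_pos: [0.4523, -0.2053, 0.0982]
tool_rot: [0.999, 0.039, -0.002, -0.001]
contact_force: [-0.7, -0.3, 1.0]
width: 0.402
```

```bash
python3 - <<'E'
from h import *
P=cap("scene","s1.png",(190,130,350,280),4.5)
c=car(-.112,0)
go((c[0],c[1],.034,4))
E
```

```text
t 4.0 pos [ 0.4533 -0.2054  0.0996] yaw 4.5 F [0.2 1.  0.3] w 0.397 q [ 0.    0.51  0.42  2.05 -0.34  0.65  0.72]
(np.float64(0.4525609784659029), np.float64(-0.20730467078747458), 0.034, 4) slide [-0.03  0.07  2.62] twist [-0.    0.01  0.06] rows>= 2.0
```

View pics/s1.png

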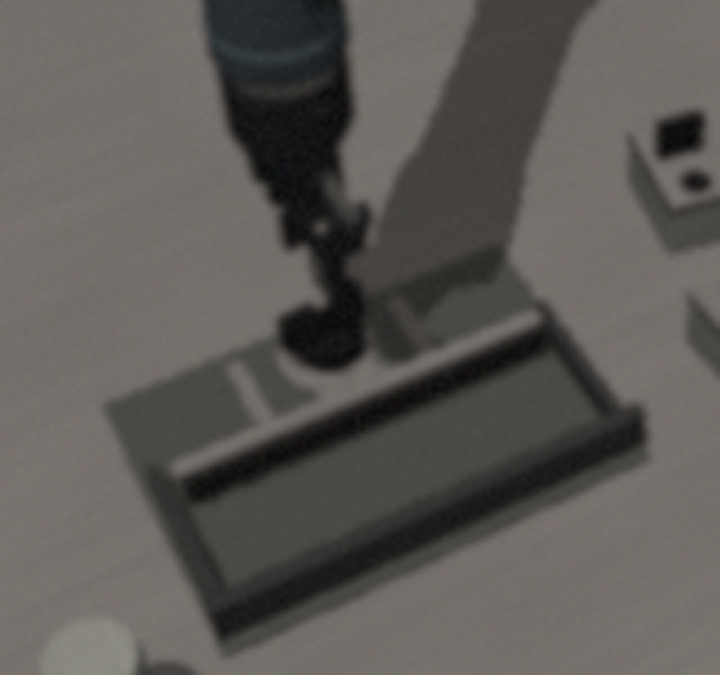

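Request:
jog_arm(twist=[[0, 0, 0], [0, 0, 0], [0, 0, 0], [0, 0, 0], [0, 0, 0], [0, 0, 0], [0, 0, 0], [0, 0, 0], [0, 0, 0]], slide=[[0, 0.07, 1], [0, 0.07, 2], [0, 0.07, 2.6], [0, 0.07, 2.6], [0, 0.07, 2.6], [0, 0.07, 2.6], [0, 0.07, 2.6], [0, 0.07, 2.6], [0, 0.07, 2.6]], jaw=[0.6, 0.6, 0.6, 0.7, 0.9, 1, 1, 1, 1])

```text
time_s: 4.9
tool_pos: [0.4524, -0.2072, 0.036]
tool_rot: [0.999, 0.039, -0.001, -0.0]
contact_force: [-4.9, -0.9, -2.1]
width: 0.155
```

```bash
python3 - <<'E'
from h import *
go()
E
```

```text
t 4.9 pos [ 0.4524 -0.2072  0.036 ] yaw 4.5 F [-4.9 -0.9 -2.1] w 0.155 q [ 0.07  0.63  0.34  2.06 -0.41  0.52  0.79]
```

Request:
jog_arm(twist=[[0, 0, -0.9], [0, 0, -1.8], [0, 0, -2.7], [0, 0, -3.6], [0, 0, -4.5], [0, 0, -5.4], [0, 0, -6.3], [0, 0, -7.2], [0, 0, -8.1], [0, 0, -9], [0, 0, -9.9], [0, 0, -10.5]], slide=[[0, 0, 0], [0, 0, 0], [0, 0, 0], [0, 0, 0], [0, 0, 0], [0, 0, 0], [0, 0, 0], [0, 0, 0], [0, 0, 0], [0, 0, 0], [0, 0, 0], [0, 0, 0]], jaw=[1, 1, 1, 1, 1, 1, 1, 1, 1, 1, 1, 1])

```text
time_s: 6.1
tool_pos: [0.4531, -0.2065, 0.036]
tool_rot: [0.715, 0.699, -0.0, -0.001]
contact_force: [-2.1, 4.1, -1.4]
width: 0.152
```

Request:
jog_arm(twist=[[0, 0, 0], [0, 0, 0], [0, 0, 0]], slide=[[0, 0, 0], [0, 0, 0], [0, 0, 0]], jaw=[1, 1, 1])

```text
time_s: 6.4
tool_pos: [0.4531, -0.2064, 0.036]
tool_rot: [0.717, 0.697, -0.0, -0.001]
contact_force: [-2.9, 4.7, -0.9]
width: 0.158
```

```bash
python3 - <<'E'
from h import *
go();print(manip.read_state()["wrist_torque"])
E
```

```text
t 6.4 pos [ 0.4531 -0.2064  0.036 ] yaw 88.4 F [-2.9  4.7 -0.9] w 0.158 q [ 0.36  0.6  -0.03  2.05  0.04  0.5   1.84]
[ 0.88882524  0.51831359 -0.64082552]
```

Request:
jog_arm(twist=[[0, 0, 0], [0, 0, 0], [0, 0, 0], [0, 0, 0], [0, 0, 0], [0, 0, 0], [0, 0, 0]], slide=[[0, 0, 0], [0, 0, 0], [0, 0, 0], [0, 0, -1], [0, 0, -3], [0, 0, -5], [0, 0, -5]], jaw=[0.6, 0.6, 0.6, 0.6, 0.6, 0.6, 0.6])

```text
time_s: 7.1
tool_pos: [0.4585, -0.2094, 0.1666]
tool_rot: [0.717, 0.697, 0.003, 0.006]
contact_force: [0.4, -0.7, -0.6]
width: 0.398
```

```bash
cat > b.py <<'E'
from h import *
import sys
T=cap("top");Sc=cap("scene")
near=dict(large=(.6064,.1875,.03),medium=(.606,.046,.03),small=(.459,.077,.03))
for n in sys.argv[1:]:
    r=locate(n+"_mid",near[n],[T,Sc],tubparts(n)); p=r[0][0]
    f=place(np.array([[-.006,0,0]]),p)[0]; print(n,r,"carrier",tocar(p).round(4),"fin",f.round(4),"yaw",np.degrees(p[2]).round(1))
    go((f[0],f[1],.18,np.degrees(p[2])),(f[0],f[1],.06,np.degrees(p[2])))
E
python3 b.py large; python3 - <<'E'
from h import *
cap("top","t2.png",(190,100,430,270),3.3)
E
```

```text
large [(array([ 0.6059,  0.1871, -0.1288]), np.float64(0.93)), (array([ 0.6068,  0.1866, -0.116 ]), np.float64(0.95)), (array([ 0.6033,  0.1895, -0.1257]), np.float64(0.92))] carrier [0.0282 0.3992] fin [0.5999 0.1879 0.    ] yaw -7.4
t 7.3 pos [ 0.4534 -0.2072  0.1595] yaw 88.5 F [0.7 0.8 0.6] w 0.401 q [ 0.37  0.38 -0.04  1.99  0.02  0.77  1.86]
(np.float64(0.5999496995556552), np.float64(0.1878706650517774), 0.18, np.float64(-7.3796964012850035)) slide [15.95  5.43 -0.82] twist [-1.000e-02  1.000e-02  1.198e+01] rows>= 12.0
(np.float64(0.5999496995556552), np.float64(0.1878706650517774), 0.06, np.float64(-7.3796964012850035)) slide [15.95  5.44  3.98] twist [-1.000e-02  1.000e-02  1.198e+01] rows>= 12.0
```

View pics/t2.png

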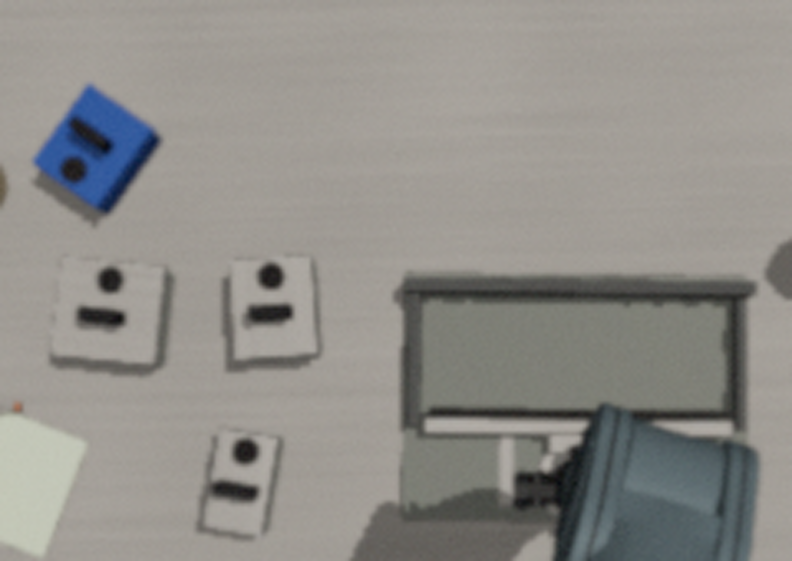

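Request:
jog_arm(twist=[[0, 0, 1], [0, 0, 2], [0, 0, 3], [0, 0, 4], [0, 0, 5], [0, 0, 6], [0, 0, 7], [0, 0, 8], [0, 0, 9], [0, 0, 10], [0, 0, 11], [0, 0, 12]], slide=[[1.3, 0.45, -0.8], [2.6, 0.9, -0.8], [4, 1.35, -0.8], [5.3, 1.8, -0.8], [6.6, 2.3, -0.8], [8, 2.7, -0.8], [9.3, 3.2, -0.8], [10.6, 3.6, -0.8], [12, 4.1, -0.8], [13.3, 4.5, -0.8], [14.6, 5, -0.8], [15.95, 5.43, -0.8]], jaw=[0.55, 0.55, 0.55, 0.55, 0.55, 0.55, 0.55, 0.55, 0.55, 0.55, 0.55, 0.55])

```text
time_s: 8.55
tool_pos: [0.6001, 0.1884, 0.1782]
tool_rot: [0.998, -0.069, -0.001, 0.001]
contact_force: [0.3, -0.4, 1.3]
width: 0.455
```

```bash
python3 - <<'E'
from h import *
go((.6000,.1879,.060,-7.4))
E
```

```text
t 8.55 pos [0.6001 0.1884 0.1782] yaw -7.9 F [ 0.3 -0.4  1.3] w 0.455 q [-0.54  0.57  0.23  1.65 -0.15  0.94 -0.39]
(0.6, 0.1879, 0.06, -7.4) slide [0.01 0.01 4.73] twist [ 0.02  0.02 -0.06] rows>= 3.0
```

Request:
jog_arm(twist=[[0, 0, 0], [0, 0, 0], [0, 0, 0], [0, 0, 0], [0, 0, 0], [0, 0, 0], [0, 0, 0], [0, 0, 0], [0, 0, 0], [0, 0, 0], [0, 0, 0]], slide=[[0, 0, 1.3], [0, 0, 2.6], [0, 0, 3.8], [0, 0, 4.7], [0, 0, 4.7], [0, 0, 4.7], [0, 0, 4.7], [0, 0, 4.7], [0, 0, 4.7], [0, 0, 3.7], [0, 0, 2.7]], jaw=[0.55, 0.55, 0.55, 0.6, 0.8, 1, 1, 1, 1, 1, 1], grip_force=80)

```text
time_s: 9.65
tool_pos: [0.5998, 0.1875, 0.1129]
tool_rot: [0.998, -0.066, -0.001, 0.0]
contact_force: [1.8, 0.8, -3.0]
width: 0.126
```

```bash
python3 - <<'E'
from h import *
def tgt(y): return car(-.006,y)
a=tgt(.075); print(a)
go((a[0],a[1],.16,-1.9),(a[0],a[1],.068,-1.9))
cap("scene","s3.png",(300,60,480,240),3.3)
E
```

```text
[ 0.56097782 -0.13584287  0.        ]
t 9.65 pos [0.5998 0.1875 0.1129] yaw -7.5 F [ 1.8  0.8 -3. ] w 0.126 q [-0.52  0.65  0.21  1.69 -0.17  0.82 -0.37]
(np.float64(0.5609778175154896), np.float64(-0.13584286972917467), 0.16, -1.9) slide [ 0.15 13.03 -1.87] twist [ 0.    0.01 -0.7 ] rows>= 7.0
(np.float64(0.5609778175154896), np.float64(-0.13584286972917467), 0.068, -1.9) slide [ 0.16 13.02  1.81] twist [ 0.    0.01 -0.7 ] rows>= 7.0
```

View pics/s3.png

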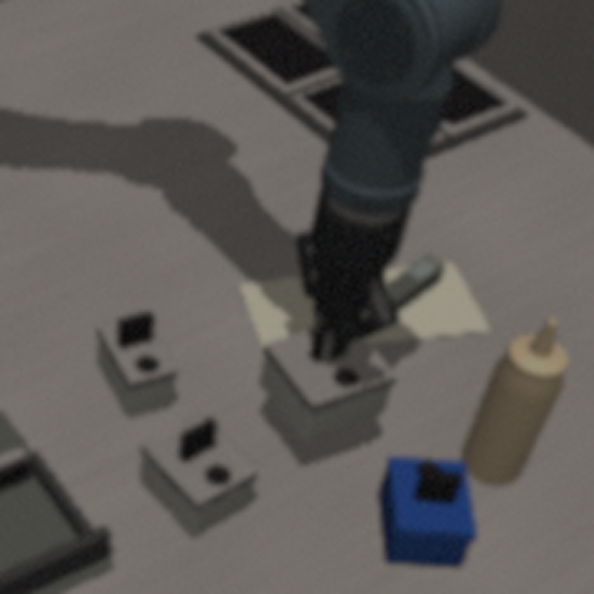

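Request:
jog_arm(twist=[[0, 0, 0], [0, 0, -0.2], [0, 0, -0.5], [0, 0, -0.7], [0, 0, -0.7], [0, 0, -0.7], [0, 0, -0.7], [0, 0, -0.7], [0, 0, -0.7], [0, 0, -0.7], [0, 0, -0.7], [0, 0, -0.7]], slide=[[0, 0, -1], [0, 0, -2.3], [0, 1.5, -2.3], [0.05, 3, -2.3], [0.1, 4.7, -2.3], [0.1, 6.4, -2.3], [0.1, 8.1, -2.3], [0.15, 9.8, -2.3], [0.15, 11.4, -2.2], [0.15, 12.5, -2], [0.15, 13, -1.9], [0.15, 13, -1.9]], jaw=[1, 1, 1, 1, 1, 1, 1, 1, 1, 1, 1, 1])

```text
time_s: 10.9
tool_pos: [0.5608, -0.137, 0.1599]
tool_rot: [1.0, -0.019, -0.0, 0.0]
contact_force: [-0.0, 0.3, -3.0]
width: 0.125
```

```bash
cat > c.py <<'E'
from h import *
import sys
n,y=sys.argv[1],float(sys.argv[2])
st=manip.read_state();z=st["tool_pos"][2]
P=cap("scene"); T=cap("top")
a=car(-.006,y); go((a[0],a[1],.068,-1.9))
# fit pose of the held tub with its known height
nb=np.append(car(0,y)[:2],z-.0607)
for Q in (T,P):
    b=sil(n+"_mid",Q,nb+[0,0,.03])
    if b:
        M=cv2.resize(b[1].astype(np.uint8),None,fx=S,fy=S,interpolation=0)
        def f(p):
            r=raster(Q,tubparts(n),[p[0],p[1],p[2],nb[2]]); return -(r&M).sum()/(r|M).sum()
        r=minimize(f,[nb[0],nb[1],CY],method="Nelder-Mead",options=dict(initial_simplex=[[nb[0]+i,nb[1]+j,CY+k] for i,j,k in((0,0,0),(.01,0,0),(0,.01,0),(0,0,.2))],xatol=2e-4,fatol=1e-4))
        print("held in carrier",tocar(r.x).round(4),"yaw rel",(r.x[2]-CY).round(3),-r.fun)
E
python3 c.py large .075
```

```text
t 11.0 pos [ 0.562  -0.1332  0.1601] yaw -1.9 F [ 0.8  1.4 -3.1] w 0.127 q [-0.02  0.51  0.24  1.81 -0.16  0.85  0.26]
(np.float64(0.5609778175154896), np.float64(-0.13584286972917467), 0.068, -1.9) slide [-0.04  0.11  3.68] twist [-0.01 -0.    0.01] rows>= 2.0
held in carrier [0.0553 0.2169] yaw rel -0.2 -0.0c.py:14: RuntimeWarning: overflow encountered in scalar negative
  r=raster(Q,tubparts(n),[p[0],p[1],p[2],nb[2]]); return -(r&M).sum()/(r|M).sum()
```

Request:
jog_arm(twist=[[0, 0, 0], [0, 0, 0], [0, 0, 0], [0, 0, 0], [0, 0, 0], [0, 0, 0], [0, 0, 0], [0, 0, 0], [0, 0, 0]], slide=[[0, 0, 0.8], [0, 0, 1.6], [0, 0, 2.4], [0, 0, 2.8], [0, 0, 3.1], [0, 0, 3.4], [0, 0, 3.6], [0, 0, 3.68], [0, 0, 3.68]], jaw=[1, 1, 1, 1, 1, 1, 1, 1, 1])

```text
time_s: 12.0
tool_pos: [0.5616, -0.1351, 0.0681]
tool_rot: [1.0, -0.017, 0.0, 0.0]
contact_force: [-0.6, -0.0, -2.5]
width: 0.123
```

```bash
sed -i 's/return -(r&M).sum()\/(r|M).sum()/return -float((r\&M).sum())\/float((r|M).sum())/' c.py; python3 c.py large .075
```

```text
t 12.1 pos [ 0.5618 -0.1352  0.0685] yaw -1.9 F [ 0.1  0.3 -3. ] w 0.125 q [ 0.01  0.65  0.2   1.85 -0.2   0.67  0.29]
(np.float64(0.5609778175154896), np.float64(-0.13584286972917467), 0.068, -1.9) slide [-0.03  0.03  0.02] twist [ 0.   -0.01 -0.01] rows>= 1.0
held in carrier [-0.0056  0.0775] yaw rel 0.012 0.7201056803170409
```

Request:
jog_arm(twist=[[0, 0, 0], [0, 0, 0], [0, 0, 0], [0, 0, 0], [0, 0, 0], [0, 0, 0], [0, 0, 0], [0, 0, 0]], slide=[[0, 0, 0.07], [0, 0, 0.07], [0, 0, 0.07], [0, 0, 0.07], [0, 0, 0.07], [0, 0, -1], [0, 0, -3], [0, 0, -4]], jaw=[1, 1, 0.7, 0.55, 0.55, 0.55, 0.55, 0.55])

```text
time_s: 13.0
tool_pos: [0.563, -0.1356, 0.1715]
tool_rot: [1.0, -0.017, 0.002, 0.0]
contact_force: [0.9, 0.3, 0.0]
width: 0.45
```

```bash
python3 b.py medium small
```

```text
medium [(array([0.6059, 0.0454, 0.0509]), np.float64(0.94)), (array([0.6071, 0.0461, 0.0349]), np.float64(0.95)), (array([0.6037, 0.0456, 0.0709]), np.float64(0.96))] carrier [0.0329 0.2576] fin [0.5999 0.0451 0.    ] yaw 2.9
t 13.2 pos [ 0.5617 -0.135   0.1684] yaw -1.9 F [-0.6  0.2  0.8] w 0.449 q [-0.03  0.5   0.25  1.8  -0.15  0.86  0.26]
(np.float64(0.5999077707520708), np.float64(0.045094731855147265), 0.18, np.float64(2.91635517721589)) slide [ 1.29 -7.25 -0.46] twist [ 0.   -0.01 -0.61] rows>= 4.0
(np.float64(0.5999077707520708), np.float64(0.045094731855147265), 0.06, np.float64(2.91635517721589)) slide [ 1.28 -7.25  4.34] twist [ 0.   -0.01 -0.61] rows>= 5.0
small [(array([ 0.4592,  0.0763, -0.1958]), np.float64(0.94)), (array([ 0.4596,  0.0764, -0.1798]), np.float64(0.95)), (array([ 0.4572,  0.0762, -0.2228]), np.float64(0.94))] carrier [-0.1147  0.2837] fin [0.4533 0.0775 0.    ] yaw -11.2
t 13.3 pos [ 0.5606 -0.1347  0.1669] yaw -1.9 F [0.3 0.6 0.5] w 0.45 q [-0.03  0.5   0.25  1.8  -0.15  0.86  0.26]
(np.float64(0.4533146459455826), np.float64(0.07746730786605435), 0.18, np.float64(-11.218513628661519)) slide [-4.58 -8.34 -0.51] twist [-0.    0.01  1.16] rows>= 5.0
(np.float64(0.4533146459455826), np.float64(0.07746730786605435), 0.06, np.float64(-11.218513628661519)) slide [-4.57 -8.34  4.29] twist [-0.    0.01  1.16] rows>= 6.0
```

Request:
jog_arm(twist=[[0, 0, -0.2], [0, 0, -0.4], [0, 0, -0.6], [0, 0, -0.6], [0, 0, -0.6], [0, 0, -0.6], [0, 0, -0.6], [0, 0, -0.6], [0, 0, -0.6]], slide=[[0.3, -1.8, 0], [0.6, -3.6, 0], [0.95, -5.4, 0], [1.28, -7.25, 0], [1.28, -7.25, 0], [1.28, -7.25, 1.5], [1.28, -7.25, 3], [1.28, -7.25, 4.3], [1.28, -7.25, 4.3]], jaw=[0.55, 0.55, 0.55, 0.55, 0.55, 0.55, 0.55, 0.55, 0.55])

```text
time_s: 14.2
tool_pos: [0.5973, 0.0446, 0.0564]
tool_rot: [1.0, 0.025, -0.003, 0.0]
contact_force: [0.0, -0.6, 1.5]
width: 0.451
```

Request:
jog_arm(twist=[[0, 0, 0], [0, 0, 0], [0, 0, 0], [0, 0, 0], [0, 0, 0], [0, 0, 0], [0, 0, 0], [0, 0, 0], [0, 0, 0], [0, 0, 0]], slide=[[0, 0, 0], [0, 0, 0], [0, 0, 0], [0, 0, 0], [0, 0, 0], [0, 0, -1], [0, 0, -2], [0, 0, -3], [0, 0, -4.3], [0, 0, -4.3]], jaw=[0.8, 1, 1, 1, 1, 1, 1, 1, 1, 1])

```text
time_s: 15.2
tool_pos: [0.6026, 0.0451, 0.1725]
tool_rot: [1.0, 0.025, 0.004, -0.0]
contact_force: [1.6, -0.0, -3.6]
width: 0.121
```

```bash
python3 - <<'E'
from h import *
a=car(-.006,-.020); go((a[0],a[1],.17,-1.9),(a[0],a[1],.067,-1.9))
E
cat > d.py <<'E'
from h import *
import sys
T=cap("top");Sc=cap("scene")
for n,y in zip(sys.argv[1::2],map(float,sys.argv[2::2])):
    parts=[V+[0,0,.006] for V in tubparts(n)]
    c=car(0,y,.03)
    for p,s in locate(n+"_mid",c,[T,Sc],parts,CY): print(n,"carrier",tocar(p).round(4),"yaw",round(p[2]-CY,3),s)
E
python3 d.py large .075
```

```text
t 15.2 pos [0.6026 0.0451 0.1725] yaw 2.8 F [ 1.6 -0.  -3.6] w 0.121 q [-0.3   0.53  0.2   1.73 -0.13  0.89  0.01]
(np.float64(0.5578433864870082), np.float64(-0.2307911469232749), 0.17, -1.9) slide [-2.34 10.93  0.07] twist [-0.01 -0.06  0.59] rows>= 6.0
(np.float64(0.5578433864870082), np.float64(-0.2307911469232749), 0.067, -1.9) slide [-2.37 10.94  4.19] twist [-0.01 -0.06  0.59] rows>= 6.0
large carrier [0.0038 0.0898] yaw -0.005 0.87
large carrier [0.0051 0.0897] yaw 0.0 0.96
large carrier [-0.0027  0.0902] yaw -0.048 0.8
```

Request:
jog_arm(twist=[[0, 0, 0.1], [0, 0, 0.2], [0, 0, 0.3], [0, 0, 0.4], [0, 0, 0.5], [0, 0, 0.6], [0, 0, 0.6], [0, 0, 0.6], [0, 0, 0.6]], slide=[[-0.35, 1.5, 0], [-0.7, 3, 0], [-1.05, 4.5, 0], [-1.4, 6, 0], [-1.75, 7.5, 0], [-2, 9, 0], [-2.2, 10.2, 0], [-2.2, 10.5, 0], [-2.2, 10.5, 0]], jaw=[1, 1, 1, 1, 1, 1, 1, 1, 1])

```text
time_s: 16.3
tool_pos: [0.5565, -0.2213, 0.1666]
tool_rot: [1.0, -0.018, -0.001, 0.0]
contact_force: [-0.4, 1.4, -4.0]
width: 0.122
```

```bash
python3 c.py medium -.010
```

```text
t 16.4 pos [ 0.5576 -0.218   0.167 ] yaw -1.9 F [ 0.1  0.1 -3.2] w 0.125 q [ 0.11  0.53  0.26  1.74 -0.17  0.89  0.41]
(np.float64(0.5581733265952694), np.float64(-0.22079659142915908), 0.068, -1.9) slide [0.03 0.12 3.96] twist [-0.01  0.01  0.01] rows>= 2.0
held in carrier [0.0022 0.0321] yaw rel 0.295 0.14526722472633613
held in carrier [-0.0034 -0.0077] yaw rel -0.051 0.7649369329497676
```

Request:
jog_arm(twist=[[0, 0, 0], [0, 0, 0], [0, 0, 0], [0, 0, 0], [0, 0, 0], [0, 0, 0], [0, 0, 0], [0, 0, 0], [0, 0, 0]], slide=[[0, 0.05, 0.8], [0, 0.05, 1.6], [0, 0.05, 2.4], [0, 0.05, 3], [0, 0.05, 3.4], [0, 0.05, 3.7], [0, 0.05, 3.9], [0, 0.05, 4], [0, 0.05, 4]], jaw=[1, 1, 1, 1, 1, 1, 1, 1, 1])

```text
time_s: 17.4
tool_pos: [0.5579, -0.2212, 0.0682]
tool_rot: [1.0, -0.017, 0.0, 0.0]
contact_force: [-0.6, -0.7, -4.1]
width: 0.122
```

```bash
python3 c.py medium -.010
```

```text
t 17.5 pos [ 0.5582 -0.2213  0.0686] yaw -1.9 F [ 0.8 -0.3 -2.9] w 0.129 q [ 0.14  0.68  0.22  1.79 -0.21  0.7   0.44]
(np.float64(0.5581733265952694), np.float64(-0.22079659142915908), 0.068, -1.9) slide [-0.   -0.02  0.02] twist [ 0.   -0.01 -0.01] rows>= 1.0
held in carrier [0.0145 0.0251] yaw rel -0.95 0.10793407435799157
held in carrier [-0.0065 -0.0086] yaw rel -0.011 0.7018281419198675
```

Request:
jog_arm(twist=[[0, 0, 0], [0, 0, 0], [0, 0, 0], [0, 0, 0], [0, 0, 0], [0, 0, 0], [0, 0, 0], [0, 0, 0], [0, 0, 0]], slide=[[0, 0, 0.07], [0, 0, 0.07], [0, 0, 0.07], [0, 0, 0.07], [0, 0, 0.07], [0, 0, -1], [0, 0, -3], [0, 0, -4], [0, 0, -4]], jaw=[1, 1, 0.7, 0.55, 0.55, 0.55, 0.55, 0.55, 0.55])

```text
time_s: 18.5
tool_pos: [0.5605, -0.2224, 0.1724]
tool_rot: [1.0, -0.017, 0.004, 0.001]
contact_force: [0.1, -0.2, 0.2]
width: 0.451
```

```bash
python3 b.py small; python3 d.py large .09 medium -.01
```

```text
small [(array([ 0.4557,  0.0768, -0.2594]), np.float64(0.9))] carrier [-0.1182  0.2841] fin [0.4499 0.0783 0.    ] yaw -14.9
t 18.7 pos [ 0.5569 -0.2207  0.1669] yaw -1.9 F [-0.5  0.4 -0.5] w 0.453 q [ 0.11  0.54  0.26  1.74 -0.17  0.89  0.41]
(np.float64(0.4499007356849628), np.float64(0.07833900402999339), 0.18, np.float64(-14.862525205693556)) slide [ -4.68 -11.81  -0.51] twist [-0.    0.02  1.62] rows>= 7.0
(np.float64(0.4499007356849628), np.float64(0.07833900402999339), 0.06, np.float64(-14.862525205693556)) slide [ -4.67 -11.81   4.29] twist [-0.    0.02  1.62] rows>= 7.0
large carrier [0.0047 0.0898] yaw -0.003 0.84
large carrier [0.005  0.0898] yaw 0.001 0.97
large carrier [-0.0076  0.0917] yaw -0.146 0.73
medium carrier [-0.002  -0.0099] yaw -0.034 0.5
medium carrier [0.0049 0.0209] yaw -0.788 0.19
medium carrier [-0.0087 -0.0092] yaw -0.014 0.84
```

Request:
jog_arm(twist=[[0, 0, 0.2], [0, 0, 0.4], [0, 0, 0.6], [0, 0, 0.8], [0, 0, 1], [0, 0, 1.16], [0, 0, 1.16], [0, 0, 1.16], [0, 0, 1.16], [0, 0, 1.16]], slide=[[-0.65, -1.7, 0], [-1.3, -3.4, 0], [-1.95, -5.1, 0], [-2.6, -6.8, 0], [-3.25, -8.5, 0], [-3.9, -10.2, 0], [-4.54, -11.78, 0], [-4.54, -11.78, 0], [-4.54, -11.78, 1.5], [-4.54, -11.78, 1.5]], jaw=[0.55, 0.55, 0.55, 0.55, 0.55, 0.55, 0.55, 0.55, 0.55, 0.55])

```text
time_s: 20.0
tool_pos: [0.4517, 0.0763, 0.1279]
tool_rot: [0.995, -0.098, -0.003, 0.001]
contact_force: [0.2, -0.3, -0.8]
width: 0.451
```

```bash
python3 - <<'E'
from h import *
go((.4533,.0775,.06,-11.2))
cap("top","t4.png",(170,80,430,280),3)
E
```

```text
t 20.0 pos [0.4517 0.0763 0.1279] yaw -11.2 F [ 0.2 -0.3 -0.8] w 0.451 q [-0.45  0.38  0.22  2.12 -0.14  0.66 -0.33]
(0.4533, 0.0775, 0.06, -11.2) slide [ 0.07 -0.07  2.71] twist [0.02 0.04 0.  ] rows>= 2.0
```

View pics/t4.png

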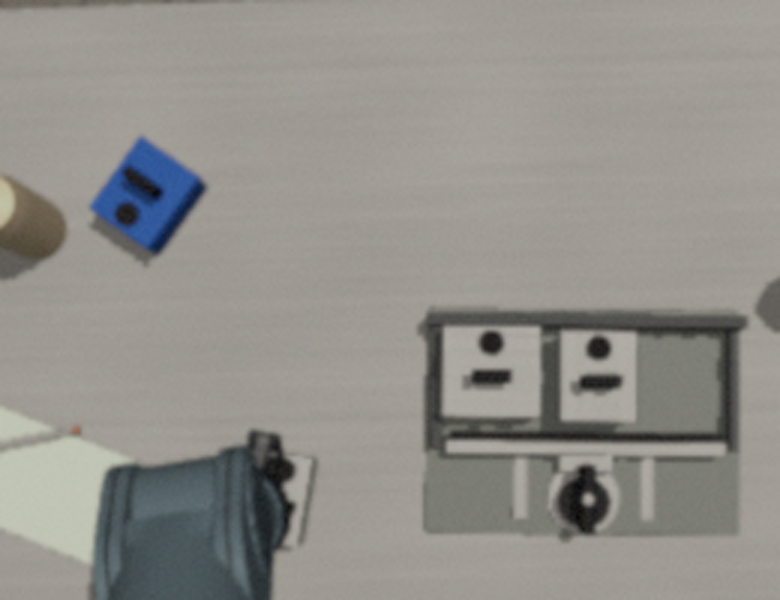

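Request:
jog_arm(twist=[[0, 0, 0], [0, 0, 0], [0, 0, 0], [0, 0, 0], [0, 0, 0], [0, 0, 0], [0, 0, 0], [0, 0, 0], [0, 0, 0], [0, 0, 0], [0, 0, 0], [0, 0, 0]], slide=[[0, 0, 1.2], [0, 0, 2.4], [0, 0, 2.75], [0, 0, 2.75], [0, 0, 2.75], [0, 0, 2.75], [0, 0, 2.75], [0, 0, 2.75], [0, 0, 1.7], [0, 0, 0.4], [0, 0, -0.8], [0, 0, -1.6]], jaw=[0.55, 0.55, 0.55, 0.8, 1, 1, 1, 1, 1, 1, 1, 1])

```text
time_s: 21.25
tool_pos: [0.4548, 0.0771, 0.1726]
tool_rot: [0.995, -0.098, 0.001, -0.0]
contact_force: [1.1, -0.8, -3.9]
width: 0.123
```

Request:
jog_arm(twist=[[0, 0, 0], [0, 0, 0]], slide=[[0, 0, 0], [0, 0, 0]], jaw=[1, 1])

```text
time_s: 21.45
tool_pos: [0.4539, 0.0771, 0.1702]
tool_rot: [0.995, -0.098, -0.0, -0.0]
contact_force: [-0.5, -0.5, -4.0]
width: 0.127
```

```bash
python3 - <<'E'
from h import *
a=car(-.006,-.090); go((a[0],a[1],.17,-1.9))
E
```

```text
t 21.45 pos [0.4539 0.0771 0.1702] yaw -11.2 F [-0.5 -0.5 -4. ] w 0.127 q [-0.48  0.31  0.25  2.09 -0.11  0.75 -0.35]
(np.float64(0.5555338057291798), np.float64(-0.3007530353820856), 0.17, -1.9) slide [ 6.92 14.04  0.  ] twist [-0.    0.   -1.16] rows>= 8.0
```

Request:
jog_arm(twist=[[0, 0, -0.2], [0, 0, -0.4], [0, 0, -0.6], [0, 0, -0.8], [0, 0, -1], [0, 0, -1.16], [0, 0, -1.16], [0, 0, -1.16], [0, 0, -1.16], [0, 0, -1.16], [0, 0, -1.16], [0, 0, -1.16]], slide=[[0.7, 1.4, 0], [1.4, 2.9, 0], [2.2, 4.4, 0], [2.9, 5.9, 0], [3.6, 7.4, 0], [4.3, 8.9, 0], [5, 10.3, 0], [5.8, 11.7, 0], [6.5, 13.1, 0], [6.92, 14.05, 0], [6.92, 14.05, 0], [6.92, 14.05, 0]], jaw=[1, 1, 1, 1, 1, 1, 1, 1, 1, 1, 1, 1])

```text
time_s: 22.65
tool_pos: [0.5542, -0.3009, 0.1681]
tool_rot: [1.0, -0.018, -0.002, -0.001]
contact_force: [0.8, 1.2, -4.0]
width: 0.123
```

```bash
python3 c.py small -.09
```

```text
t 22.75 pos [ 0.555  -0.2993  0.1689] yaw -1.9 F [-0.3  0.5 -3.8] w 0.126 q [ 0.22  0.59  0.29  1.66 -0.2   0.93  0.55]
(np.float64(0.5555338057291798), np.float64(-0.3007530353820856), 0.068, -1.9) slide [0.03 0.07 4.04] twist [-0.01  0.02  0.  ] rows>= 3.0
held in carrier [ 0.0001 -0.0673] yaw rel 0.029 0.37436817218327084
```

Request:
jog_arm(twist=[[0, 0, 0], [0, 0, 0], [0, 0, 0], [0, 0, 0], [0, 0, 0], [0, 0, 0], [0, 0, 0], [0, 0, 0], [0, 0, 0]], slide=[[0, 0.03, 0.8], [0, 0.03, 1.6], [0, 0.03, 2.4], [0, 0.03, 3], [0, 0.03, 3.4], [0, 0.03, 3.7], [0, 0.03, 3.95], [0, 0.03, 4.08], [0, 0.03, 4.08]], jaw=[1, 1, 1, 1, 1, 1, 1, 1, 1])

```text
time_s: 23.75
tool_pos: [0.5559, -0.3022, 0.069]
tool_rot: [1.0, -0.017, 0.0, 0.0]
contact_force: [0.5, -1.3, -3.5]
width: 0.122
```

```bash
python3 c.py small -.09
```

```text
t 23.85 pos [ 0.556  -0.3021  0.069 ] yaw -1.9 F [ 0.7  1.  -3.7] w 0.125 q [ 0.25  0.72  0.25  1.7  -0.25  0.75  0.59]
(np.float64(0.5555338057291798), np.float64(-0.3007530353820856), 0.068, -1.9) slide [-0.02 -0.06  0.04] twist [ 0.   -0.01 -0.01] rows>= 1.0
held in carrier [ 0.0025 -0.0642] yaw rel -0.026 0.32656219771716
held in carrier [-0.0002 -0.0906] yaw rel -0.018 0.6114041698065813
```

Request:
jog_arm(twist=[[0, 0, 0], [0, 0, 0], [0, 0, 0], [0, 0, 0], [0, 0, 0], [0, 0, 0], [0, 0, 0], [0, 0, 0], [0, 0, 0], [0, 0, 0]], slide=[[0, 0, 0.1], [0, 0, 0.1], [0, 0, 0.1], [0, 0, 0.1], [0, 0, 0.1], [0, 0, -1], [0, 0, -3], [-2, -1, -4], [-3.7, -2.5, -4], [-4.2, -3.6, -4]], jaw=[1, 1, 0.7, 0.55, 0.55, 0.55, 0.55, 0.55, 0.55, 0.55])

```text
time_s: 24.95
tool_pos: [0.4515, -0.2091, 0.1693]
tool_rot: [1.0, -0.019, 0.001, 0.0]
contact_force: [1.0, -0.0, 0.7]
width: 0.446
```

```bash
python3 d.py large .09 medium -.01 small -.09; python3 - <<'E'
from h import *
c=car(-.112,0)
go((c[0],c[1],.165,88),(c[0],c[1],.036,88))
E
```

```text
large carrier [0.0043 0.0893] yaw -0.001 0.88
large carrier [0.0049 0.0887] yaw -0.026 0.95
large carrier [-0.0032  0.0902] yaw -0.03 0.82
medium carrier [ 0.001 -0.009] yaw -0.012 0.88
medium carrier [ 0.0014 -0.0085] yaw -0.0 0.96
medium carrier [-0.0031 -0.009 ] yaw -0.072 0.83
small carrier [-0.0004 -0.0903] yaw -0.008 0.86
small carrier [-0.0002 -0.0902] yaw -0.003 0.89
small carrier [-0.0038 -0.0898] yaw -0.013 0.85
t 25.35 pos [ 0.4545 -0.2095  0.1686] yaw -2.0 F [-0.   0.7 -0.2] w 0.456 q [ 0.09  0.38  0.3   2.   -0.16  0.78  0.45]
(np.float64(0.4525609784659029), np.float64(-0.20730467078747458), 0.165, 88) slide [-0.08 -0.09  0.14] twist [ 1.000e-02  0.000e+00 -1.125e+01] rows>= 11.0
(np.float64(0.4525609784659029), np.float64(-0.20730467078747458), 0.036, 88) slide [-0.08 -0.09  5.3 ] twist [ 1.000e-02  0.000e+00 -1.125e+01] rows>= 11.0
```

Request:
jog_arm(twist=[[0, 0, -1], [0, 0, -2], [0, 0, -3], [0, 0, -4], [0, 0, -5], [0, 0, -6], [0, 0, -7], [0, 0, -8], [0, 0, -9], [0, 0, -10], [0, 0, -11], [0, 0, -11.3]], slide=[[-0.06, -0.11, 0], [-0.06, -0.11, 0], [-0.06, -0.11, 0], [-0.06, -0.11, 0], [-0.06, -0.11, 0], [-0.06, -0.11, 0], [-0.06, -0.11, 0], [-0.06, -0.11, 0], [-0.06, -0.11, 0], [-0.06, -0.11, 0], [-0.06, -0.11, 1], [-0.06, -0.11, 2]], jaw=[0.6, 0.6, 0.6, 0.6, 0.6, 0.6, 0.6, 0.6, 0.6, 0.6, 0.6, 0.6])

```text
time_s: 26.55
tool_pos: [0.4535, -0.2069, 0.1182]
tool_rot: [0.716, 0.699, 0.001, 0.001]
contact_force: [-0.3, -0.2, -0.4]
width: 0.402
```

```bash
python3 - <<'E'
from h import *
go((.453,-.2067,.036,88.3))
E
```

```text
t 26.55 pos [ 0.4535 -0.2069  0.1182] yaw 88.6 F [-0.3 -0.2 -0.4] w 0.402 q [ 0.38  0.45 -0.05  2.02  0.03  0.67  1.85]
(0.453, -0.2067, 0.036, 88.3) slide [ 0.01 -0.03  3.29] twist [0.02 0.   0.04] rows>= 2.0
```

Request:
jog_arm(twist=[[0, 0, 0], [0, 0, 0], [0, 0, 0], [0, 0, 0], [0, 0, 0], [0, 0, 0], [0, 0, 0], [0, 0, 0], [0, 0, 0]], slide=[[0, 0, 1.2], [0, 0, 2.4], [0, 0, 3.3], [0, 0, 3.3], [0, 0, 3.3], [0, 0, 3.3], [0, 0, 3.3], [0, 0, 3.3], [0, 0, 3.3]], jaw=[0.6, 0.6, 0.6, 0.6, 0.8, 1, 1, 1, 1])

```text
time_s: 27.45
tool_pos: [0.4531, -0.2063, 0.0369]
tool_rot: [0.717, 0.697, 0.0, 0.001]
contact_force: [0.3, -1.3, 3.1]
width: 0.145
```

Request:
jog_arm(twist=[[0, 0, 0.9], [0, 0, 1.8], [0, 0, 2.7], [0, 0, 3.6], [0, 0, 4.5], [0, 0, 5.4], [0, 0, 6.3], [0, 0, 7.2], [0, 0, 8.1], [0, 0, 9], [0, 0, 9.9], [0, 0, 10.8]], slide=[[0, 0, 0], [0, 0, 0], [0, 0, 0], [0, 0, 0], [0, 0, 0], [0, 0, 0], [0, 0, 0], [0, 0, 0], [0, 0, 0], [0, 0, 0], [0, 0, 0], [0, 0, 0]], jaw=[1, 1, 1, 1, 1, 1, 1, 1, 1, 1, 1, 1])

```text
time_s: 28.65
tool_pos: [0.4523, -0.2071, 0.0369]
tool_rot: [1.0, 0.016, 0.0, 0.001]
contact_force: [-2.4, -4.5, 4.4]
width: 0.147
```

Request:
jog_arm(twist=[[0, 0, 0.4], [0, 0, 0.6], [0, 0, 0.6], [0, 0, 0.6]], slide=[[0, 0, 0], [0, 0, 0], [0, 0, 0], [0, 0, 0]], jaw=[1, 1, 1, 1])

```text
time_s: 29.05
tool_pos: [0.4522, -0.2071, 0.0369]
tool_rot: [1.0, -0.023, 0.0, 0.001]
contact_force: [-2.4, -5.1, 5.6]
width: 0.148
```

```bash
python3 - <<'E'
from h import *
go();print(manip.read_state()["wrist_torque"])
E
```

```text
t 29.05 pos [ 0.4522 -0.2071  0.0369] yaw -2.6 F [-2.4 -5.1  5.6] w 0.148 q [ 0.05  0.63  0.37  2.07 -0.44  0.52  0.69]
[-0.95870316  0.61081028  0.56077855]
```

Request:
jog_arm(twist=[[0, 0, 0], [0, 0, 0], [0, 0, 0], [0, 0, 0], [0, 0, 0], [0, 0, 0], [0, 0, 0], [0, 0, 0]], slide=[[0, 0, 0], [0, 0, 0], [0, 0, 0], [0, 0, -1], [0, 0, -3], [0, 0, -5], [0, -2, -6], [0, -4, -6]], jaw=[0.6, 0.55, 0.55, 0.55, 0.55, 0.55, 0.55, 0.55])

```text
time_s: 29.85
tool_pos: [0.4591, -0.1117, 0.1891]
tool_rot: [1.0, -0.026, 0.004, 0.0]
contact_force: [1.8, 1.0, -0.0]
width: 0.448
```

```bash
python3 d.py large .09 medium -.01 small -.09; cat > e.py <<'E'
from h import *
T=cap("top","t5.png",(110,160,430,280),2.45);Sc=cap("scene")
for r in [locate("probe_mid",(.507,.33,.02),[T,Sc],probeparts(),1.72)]: print("probe",r)
d=[b for b in manip.look_for("probe_tip",T)[:2]];print(d)
p=r[0][0]; yaw=np.degrees(p[2])-90; print("tip",place(np.array([[-.13,0,.017]]),p),"yaw",yaw)
go((p[0],p[1],.15,yaw),(p[0],p[1],.008,yaw))
E
python3 e.py
```

```text
large carrier [0.0061 0.09  ] yaw 0.008 0.87
large carrier [0.0061 0.0897] yaw 0.008 0.98
large carrier [-0.0038  0.091 ] yaw -0.073 0.78
medium carrier [ 0.0049 -0.0085] yaw -0.012 0.85
medium carrier [ 0.0055 -0.0089] yaw -0.002 0.93
medium carrier [-0.0017 -0.0076] yaw -0.032 0.79
small carrier [ 0.0052 -0.0915] yaw -0.042 0.83
small carrier [ 0.0055 -0.093 ] yaw -0.0 0.95
small carrier [-0.001  -0.0899] yaw -0.08 0.74
probe [(array([0.502 , 0.4025, 1.7579]), np.float64(0.73))]
[]
tip [[0.52618181 0.27476888 0.017     ]] yaw 10.720250806047417
t 30.5 pos [ 0.4566 -0.1117  0.1856] yaw -2.8 F [-0.3  0.6  0.1] w 0.449 q [-0.3   0.32  0.54  2.07 -0.23  0.81  0.32]
(np.float64(0.502), np.float64(0.4025), 0.15, np.float64(10.720250806047417)) slide [  0.8  -20.63   1.42] twist [ 0.    0.   -1.69] rows>= 11.0
(np.float64(0.502), np.float64(0.4025), 0.008, np.float64(10.720250806047417)) slide [  0.81 -20.63   7.1 ] twist [ 0.    0.   -1.69] rows>= 11.0
```

View pics/t5.png

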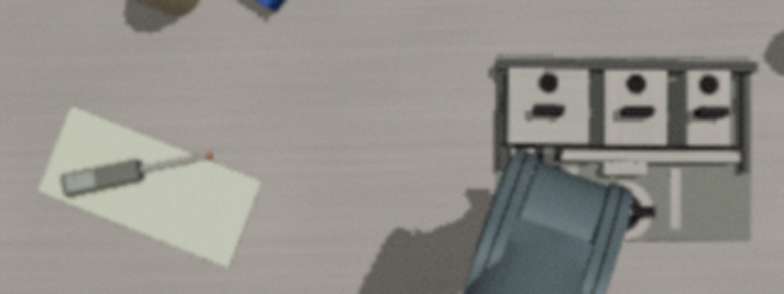

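```bash
cat >> h.py <<'E'
E
python3 - <<'E'
from h import *
P=cap("top")
k=2.45
u=lambda a,b,z: unproj(P,(a+.5)/k-.5+110,(b+.5)/k-.5+160,z)
tip=u(208,155,.017); m=u(103,178,.022); e1=u(62,185,.025);e2=u(144,169,.025)
print("tip",tip,"mid",m,"dist",np.linalg.norm((tip-m)[:2]),"yaw",np.arctan2(*(m-tip)[[1,0]]),"ends",e1,e2,np.linalg.norm(e1-e2))
g=P["pixels"].astype(int); hsv=cv2.cvtColor(P["pixels"],cv2.COLOR_BGR2HSV)
c=g[160:280,110:225]; mask=((c.min(2)>165)&(c[...,1]-c[...,0]>8)).astype(np.uint8); mask=cv2.morphologyEx(mask,cv2.MORPH_CLOSE,np.ones((9,9)))
n,l,s,_=cv2.connectedComponentsWithStats(mask);i=1+s[1:,4].argmax();pts=np.argwhere(l==i)[:,::-1]+[110,160]
W=np.array([unproj(P,*q,.004)[:2] for q in pts]);r=cv2.minAreaRect((W*1000).astype(np.float32));print(s[i],r,cv2.boxPoints(r))
B=[u(*q,.004)[:2] for q in((73,108),(262,182),(228,267),(38,190))];print(np.mean(B,0),B,np.linalg.norm(B[0]-B[1]),np.linalg.norm(B[1]-B[2]))
E
```

```text
tip [0.52806958 0.27462138 0.017     ] mid [0.50360139 0.39862154 0.022     ] dist 0.1263911897345288 yaw 1.765617385128989 ends [0.49628527 0.44701524 0.025     ] [0.51313668 0.34835349 0.025     ] 0.10009051732827041
[  16   44   90   64 2667] ((493.8145751953125, 350.5657958984375), (247.41250610351562, 107.20502471923828), 67.7596435546875) [[397.37793 256.35095]
 [496.60733 215.7746 ]
 [590.2512  444.78064]
 [491.02182 485.357  ]]
[0.49265791 0.34943013] [array([0.5877836, 0.4424647]), array([0.49533684, 0.2141139 ]), array([0.39665268, 0.25565194]), array([0.49085853, 0.48548998])] 0.24635439287664992 0.10706994495957917
```

Request:
jog_arm(twist=[[0, 0, 0], [0, 0, -0.3], [0, 0, -0.6], [0, 0, -0.9], [0, 0, -1.2], [0, 0, -1.64], [0, 0, -1.64], [0, 0, -1.64], [0, 0, -1.64], [0, 0, -1.64], [0, 0, -1.64], [0, 0, -1.64]], slide=[[0.1, -1.8, 0], [0.2, -3.6, 0], [0.3, -5.4, 0], [0.4, -7.2, 0], [0.5, -9, 0], [0.55, -10.8, 0], [0.6, -12.6, 0], [0.7, -14.4, 0.3], [0.75, -16.2, 0.6], [0.8, -18, 1], [0.87, -19.8, 1.4], [0.87, -20.6, 2]], jaw=[0.4, 0.4, 0.4, 0.4, 0.4, 0.4, 0.4, 0.4, 0.4, 0.4, 0.4, 0.4])

```text
time_s: 31.75
tool_pos: [0.5024, 0.4081, 0.1355]
tool_rot: [0.996, 0.093, 0.001, -0.002]
contact_force: [-0.4, 0.3, 0.5]
width: 0.595
```

Request:
jog_arm(twist=[[0, 0, 0], [0, 0, 0]], slide=[[0, 0, 1], [0, 0, 1]], jaw=[0.4, 0.4])

```text
time_s: 31.95
tool_pos: [0.5008, 0.4014, 0.1072]
tool_rot: [0.996, 0.091, -0.003, 0.002]
contact_force: [-0.6, 0.4, -0.7]
width: 0.597
```

```bash
python3 - <<'E'
from h import *
go((.5035,.402,.012,10.3),(.5035,.402,.007,10.3))
cap("scene","s6.png",(330,90,480,200),5)
E
```

```text
t 31.95 pos [0.5008 0.4014 0.1072] yaw 10.5 F [-0.6  0.4 -0.7] w 0.597 q [-0.96  0.69  0.31  1.66 -0.26  0.84 -0.36]
(0.5035, 0.402, 0.012, 10.3) slide [ 0.13 -0.02  3.81] twist [0.02 0.04 0.02] rows>= 2.0
(0.5035, 0.402, 0.007, 10.3) slide [ 0.13 -0.02  4.01] twist [0.02 0.04 0.02] rows>= 3.0
```

View pics/s6.png

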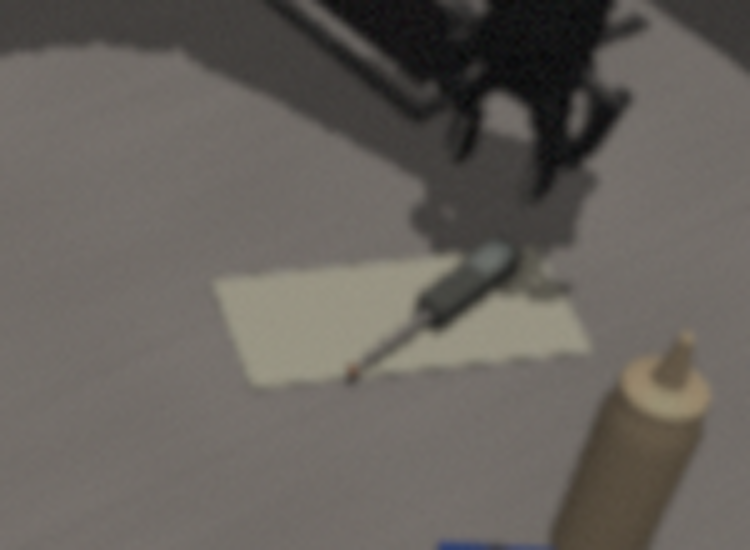

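Request:
jog_arm(twist=[[0, 0, 0], [0, 0, 0], [0, 0, 0], [0, 0, 0], [0, 0, 0], [0, 0, 0], [0, 0, 0], [0, 0, 0], [0, 0, 0], [0, 0, 0], [0, 0, 0], [0, 0, 0]], slide=[[0, 0, 1], [0, 0, 2], [0, 0, 3], [0, 0, 3.6], [0, 0, 4], [0, 0, 4.1], [0, 0, 4.1], [0, 0, 4.1], [0, 0, 4.1], [0, 0, 4.1], [0, 0, 4.1], [0, 0, 4.1]], jaw=[0.4, 0.4, 0.4, 0.4, 0.4, 0.4, 0.5, 0.7, 0.9, 1, 1, 1], grip_force=70)

```text
time_s: 33.2
tool_pos: [0.5041, 0.4029, 0.0097]
tool_rot: [0.996, 0.09, 0.001, -0.001]
contact_force: [-0.5, -0.8, 5.8]
width: 0.289
```

```bash
python3 - <<'E'
from h import *
go()
E
```

```text
t 33.2 pos [0.5041 0.4029 0.0097] yaw 10.4 F [-0.5 -0.8  5.8] w 0.289 q [-0.92  0.83  0.26  1.67 -0.31  0.68 -0.32]
```

```bash
cat >> h.py <<'E'
SP=dict(large=car(.0316,.0898,.061),medium=car(.0313,-.0087,.061),small=car(.0313,-.092,.061))
TIP=np.array([0,.130,-.0073])
def tcp(tip,yaw,tilt,off=TIP): return np.asarray(tip)-Rt(yaw,tilt).apply(off)
E
python3 - <<'E'
from h import *
print(SP)
t=tcp(SP["large"]+[0,0,.06],-90,35); print(t)
go((.50,.36,.17,10.4),(.62,.1,.25,-40),(*t,-90,35))
E
```

```text
{'large': array([ 0.59904566, -0.1222915 ,  0.061     ]), 'medium': array([ 0.59549591, -0.22072798,  0.061     ]), 'small': array([ 0.59274751, -0.30398262,  0.061     ])}
[ 0.70972253 -0.1222915   0.18958513]
t 33.2 pos [0.5041 0.4029 0.0097] yaw 10.4 F [-0.5 -0.8  5.8] w 0.289 q [-0.92  0.83  0.26  1.67 -0.31  0.68 -0.32]
(0.5, 0.36, 0.17, 10.4) slide [-0.46  1.65 -6.41] twist [-0.01 -0.01 -0.  ] rows>= 4.0
(0.62, 0.1, 0.25, -40) slide [ 2.4  12.74 -9.62] twist [-0.01 -0.01  6.3 ] rows>= 9.0
(np.float64(0.7097225312765231), np.float64(-0.12229150240494535), np.float64(0.18958512680232636), -90) slide [ 4.32 22.14 -7.21] twist [ 3.17  3.81 12.11] rows>= 13.0
```

Request:
jog_arm(twist=[[0, 0, 0], [0, 0, 0], [0, 0, 0], [0, 0, 0], [0, 0, 0], [0, 0, 0], [0, 0, 0]], slide=[[0, 0, -0.5], [0, 0, -1.5], [0, 0, -3], [0, 0, -4.5], [0, 0, -6], [0, 0, -7], [0, 0, -7]], jaw=[1, 1, 1, 1, 1, 1, 1])

```text
time_s: 33.9
tool_pos: [0.5053, 0.4038, 0.1884]
tool_rot: [0.996, 0.09, 0.003, -0.002]
contact_force: [-0.2, 0.4, -0.6]
width: 0.288
```

```bash
python3 - <<'E'
from h import *
t=tcp(SP["large"]+[0,0,.06],-90,35); print(t)
go((.60,.1,.22,-40),(*t,-90,35))
E
```

```text
[ 0.70972253 -0.1222915   0.18958513]
t 33.9 pos [0.5053 0.4038 0.1884] yaw 10.4 F [-0.2  0.4 -0.6] w 0.288 q [-0.98  0.59  0.34  1.61 -0.23  0.97 -0.38]
(0.6, 0.1, 0.22, -40) slide [ 1.55 12.63 -1.31] twist [-0.05 -0.03  6.3 ] rows>= 7.0
(np.float64(0.7097225312765231), np.float64(-0.12229150240494535), np.float64(0.18958512680232636), -90) slide [ 4.26 22.17 -0.11] twist [ 3.12  3.81 12.11] rows>= 13.0
```

Request:
jog_arm(twist=[[0, 0, 1], [0, 0, 2], [0, 0, 3], [0, 0, 4], [0, 0, 5], [0, 0, 6], [0, 0, 7], [0, 0, 8], [0, 0, 9], [0, 0, 10], [0, 0, 11], [0, 0, 12]], slide=[[0.15, 1, -0.5], [0.3, 2, -1], [0.4, 3, -1.3], [0.5, 4, -1.3], [0.7, 5, -1.3], [0.8, 6, -1.3], [0.9, 7, -1.3], [1.1, 8, -1.3], [1.2, 9, -1.3], [1.3, 10.2, -1.3], [1.4, 11.4, -1.3], [1.55, 12.6, -1.3]], jaw=[1, 1, 1, 1, 1, 1, 1, 1, 1, 1, 1, 1])

```text
time_s: 35.1
tool_pos: [0.5973, 0.0984, 0.2151]
tool_rot: [0.732, -0.682, -0.001, 0.001]
contact_force: [1.0, -0.4, -0.6]
width: 0.287
```

Request:
jog_arm(twist=[[1, 0, 0.3], [2, 0, 0.5], [3, 0, 0.5], [4, 0, 0.5], [4.4, 0, 0.5], [4.4, 0, 0.5]], slide=[[0, 0, 0], [0, 0, 0], [0, 0, 0], [0, 0, 0], [0, 0, 0], [0, 0, 0]], jaw=[1, 1, 1, 1, 1, 1])

```text
time_s: 35.7
tool_pos: [0.594, 0.1018, 0.212]
tool_rot: [0.679, -0.675, 0.193, -0.214]
contact_force: [1.1, 0.1, -1.4]
width: 0.286
```

```bash
cat > g.py <<'E'
from h import *
import sys
n=sys.argv[1]; up=float(sys.argv[2]); yaw=float(sys.argv[3]); tilt=float(sys.argv[4])
st=manip.read_state(); M=R.from_quat(st["tool_rot"]); y=M.apply([0,1,0])
print("stem dir",y.round(3),"tilt",np.degrees(np.arcsin(-y[2])).round(1),"tip est",(st["tool_pos"]+M.apply(TIP)).round(4), "spot",SP[n].round(4))
t=tcp(SP[n]+[0,0,up],yaw,tilt); go((*t,yaw,tilt))
E
python3 g.py large .06 -90 35
```

```text
stem dir [-0.834  0.003 -0.552] tilt 33.5 tip est [0.4816 0.1019 0.1464] spot [ 0.599  -0.1223  0.061 ]
t 35.7 pos [0.594  0.1018 0.212 ] yaw -89.2 F [ 1.1  0.1 -1.4] w 0.286 q [-1.09  0.38  0.92  2.22 -1.08  0.2  -0.84]
(np.float64(0.7097225312765231), np.float64(-0.12229150240494535), np.float64(0.18958512680232636), -90.0) slide [ 9.05 -3.39  3.02] twist [ 0.19  0.22 -0.02] rows>= 6.0
```

Request:
jog_arm(twist=[[0, 0, 0], [0, 0, 0], [0, 0, 0], [0, 0, 0], [0, 0, 0], [0, 0, 0], [0.2, 0.2, 0], [0.2, 0.2, 0], [0.2, 0.2, 0]], slide=[[1.3, -0.5, 0.4], [2.6, -1, 0.8], [3.9, -1.5, 1.3], [5.2, -2, 1.7], [6.5, -2.4, 2.2], [7.8, -2.9, 2.6], [9.05, -3.4, 3], [9.05, -3.4, 3], [9.05, -3.4, 3]], jaw=[1, 1, 1, 1, 1, 1, 1, 1, 1])

```text
time_s: 36.6
tool_pos: [0.7109, -0.1234, 0.191]
tool_rot: [-0.673, 0.676, -0.212, 0.214]
contact_force: [-0.1, 0.2, -1.3]
width: 0.285
```

```bash
python3 g.py large .03 -90 35; python3 - <<'E'
from h import *
st=manip.read_state(); M=R.from_quat(st["tool_rot"]); e=st["tool_pos"]+M.apply(TIP)
k=5
for c in ("top","scene"):
    P=cap(c); q=proj(P,e)[0]; s=proj(P,SP["large"])[0]; x0,y0=int(q[0])-40,int(q[1])-45
    im=cv2.resize(P["pixels"][y0:y0+90,x0:x0+80],None,fx=k,fy=k,interpolation=cv2.INTER_CUBIC)
    for a,col in((q,(0,255,0)),(s,(0,0,255))): cv2.drawMarker(im,tuple(int((v-o+.5)*k) for v,o in zip(a,(x0,y0))),col,cv2.MARKER_CROSS,14,1)
    print(c,x0,y0,q,s); globals()[c]=im
    print(c,[ (d["score"],np.array(d["bbox"])*[640,400,640,400]) for d in manip.look_for("probe_tip",P)[:2]])
cv2.imwrite("pics/tip1.png",np.hstack([top,scene]))
E
```

```text
stem dir [-0.818  0.005 -0.575] tilt 35.1 tip est [ 0.6003 -0.1228  0.1223] spot [ 0.599  -0.1223  0.061 ]
t 36.6 pos [ 0.7109 -0.1234  0.191 ] yaw -90.2 F [-0.1  0.2 -1.3] w 0.285 q [-0.21  0.51  0.46  1.95 -1.28  0.31 -0.28]
(np.float64(0.7097225312765231), np.float64(-0.12229150240494535), np.float64(0.15958512680232634), -90.0) slide [-0.04  0.76  1.  ] twist [-0.01  0.01 -0.03] rows>= 1.0
top 293 146 [333.71269428 191.15347554] [333.05730766 193.58358681]
top []
scene 270 160 [310.57464525 205.71948879] [310.5275834  218.93737352]
scene []
```

View pics/tip1.png

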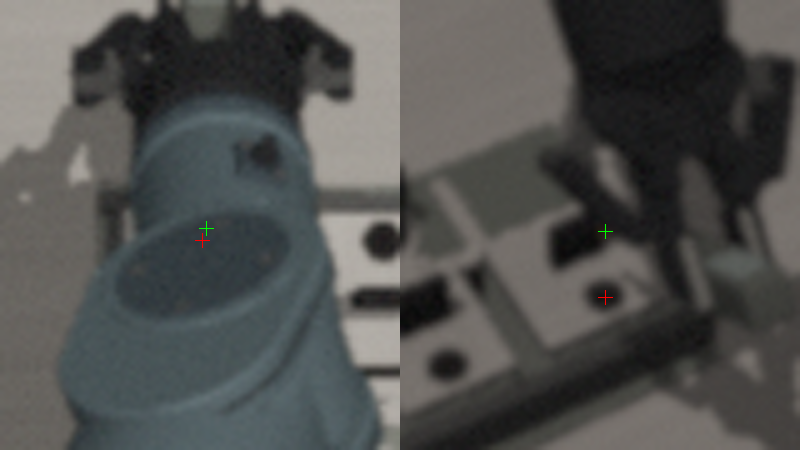

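```bash
cat > v.py <<'E'
from h import *
import sys
st=manip.read_state(); M=R.from_quat(st["tool_rot"]); p=st["tool_pos"]
k=9; P=cap("scene"); q=proj(P,SP[sys.argv[2]])[0]; x0,y0=int(q[0])-30,int(q[1])-40
im=cv2.resize(P["pixels"][y0:y0+62,x0:x0+88],None,fx=k,fy=k,interpolation=cv2.INTER_CUBIC)
im=cv2.convertScaleAbs(im,alpha=1.6)
L=lambda a: [tuple(int((v-o+.5)*k) for v,o in zip(u,(x0,y0))) for u in proj(P,a)]
def tool(y,z,x=0): return p+M.apply([x,y,z])
for y in (-.0475,.0475):
    s=[L(tool(y,-.0073+dz,dx))[0] for dz,dx in((-.013,-.013),(.013,-.013),(.013,.013),(-.013,.013))]
    cv2.polylines(im,[np.array(s)],True,(0,255,0),1)
a,b=L(np.array([tool(.0475,-.0073),tool(.13,-.0073)])); cv2.line(im,a,b,(0,255,0),1)
cv2.drawMarker(im,L(SP[sys.argv[2]])[0],(0,0,255),cv2.MARKER_CROSS,14,1)
cv2.imwrite("pics/"+sys.argv[1],im); print(x0,y0)
E
python3 v.py v1.png large
```

```text
280 178
```

View pics/v1.png

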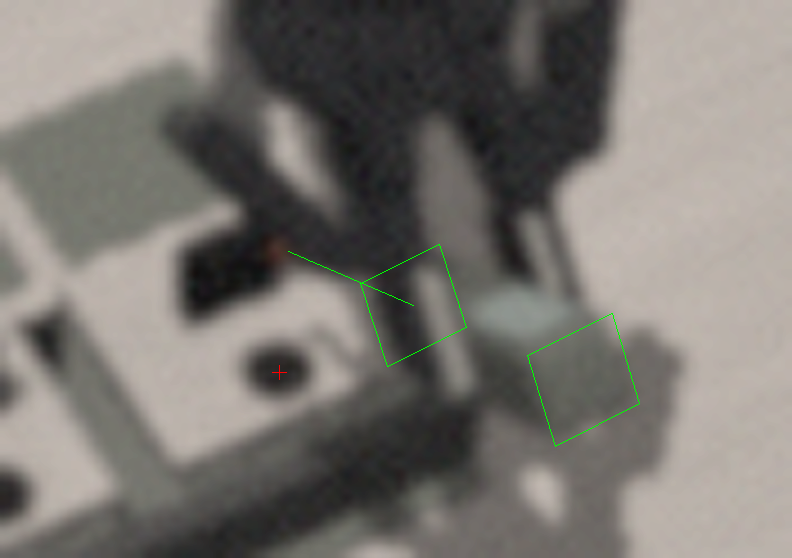

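```bash
sed -i 's/^TIP=.*/TIP=np.array([0,.136,-.0073])/' h.py; python3 g.py large .014 -90 35
```

```text
stem dir [-0.817  0.001 -0.576] tilt 35.2 tip est [ 0.5964 -0.1205  0.1196] spot [ 0.599  -0.1223  0.061 ]
t 36.85 pos [ 0.7118 -0.1207  0.192 ] yaw -90.0 F [-0.7  0.5 -0.7] w 0.287 q [-0.21  0.51  0.46  1.95 -1.28  0.31 -0.28]
(np.float64(0.714637443542257), np.float64(-0.12229150240494534), np.float64(0.14702658542043262), -90.0) slide [0.07 0.94 1.54] twist [-0.02  0.02 -0.01] rows>= 1.0
```

Request:
jog_arm(twist=[[0, 0, 0], [0, 0, 0], [0, 0, 0], [0, 0, 0], [0, 0, 0], [0, 0, 0]], slide=[[0, 0.3, 0.5], [0.05, 0.6, 1], [0.05, 0.9, 1.4], [0.05, 0.94, 1.54], [0.05, 0.94, 1.54], [0.05, 0.94, 1.54]], jaw=[1, 1, 1, 1, 1, 1])

```text
time_s: 37.45
tool_pos: [0.7177, -0.1248, 0.1519]
tool_rot: [-0.674, 0.675, -0.21, 0.212]
contact_force: [-0.8, -0.5, -0.8]
width: 0.288
```

```bash
python3 g.py large .002 -90 35; python3 v.py v2.png large
```

```text
stem dir [-0.822  0.002 -0.57 ] tilt 34.7 tip est [ 0.6017 -0.1245  0.0804] spot [ 0.599  -0.1223  0.061 ]
t 37.45 pos [ 0.7177 -0.1248  0.1519] yaw -90.0 F [-0.8 -0.5 -0.8] w 0.288 q [-0.    0.56  0.2   1.93 -1.31  0.19 -0.19]
(np.float64(0.714637443542257), np.float64(-0.12229150240494534), np.float64(0.1350265854204326), -90.0) slide [-0.1   0.48  0.48] twist [ 0.03  0.02 -0.02] rows>= 1.0
280 178
```

View pics/v2.png

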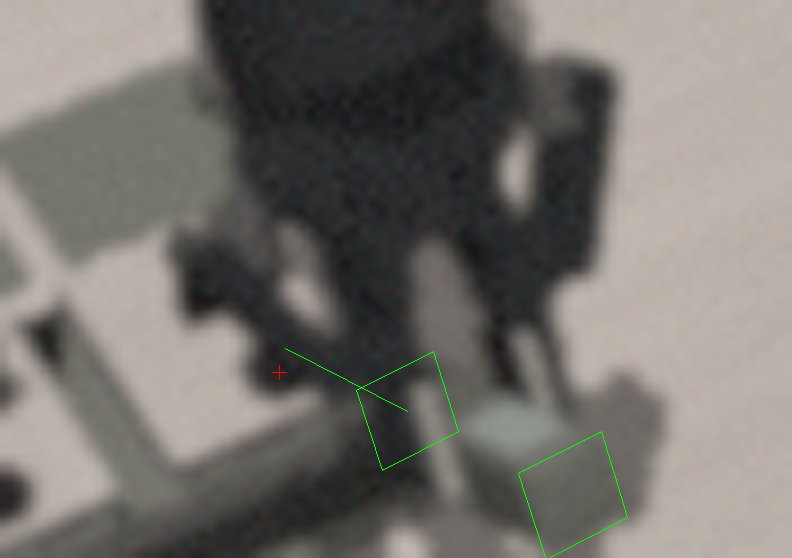

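```bash
python3 g.py large .025 -95 24
```

```text
stem dir [-0.822  0.002 -0.57 ] tilt 34.7 tip est [ 0.6017 -0.1243  0.0804] spot [ 0.599  -0.1223  0.061 ]
t 37.5 pos [ 0.7176 -0.1246  0.1519] yaw -90.0 F [-0.2  0.9 -1.1] w 0.291 q [-0.    0.56  0.2   1.93 -1.31  0.19 -0.19]
(np.float64(0.7257729396374918), np.float64(-0.13337870294848833), np.float64(0.13464730161751784), -95.0) slide [0.35 0.13 0.75] twist [-1.34  0.33  0.53] rows>= 2.0
```

Request:
jog_arm(twist=[[-0.5, 0.1, 0.2], [-1, 0.2, 0.4], [-1.34, 0.33, 0.53], [-1.34, 0.33, 0.53], [-1.34, 0.33, 0.53]], slide=[[0, 0, 0], [0.1, 0, 0.2], [0.2, 0.1, 0.5], [0.35, 0.13, 0.75], [0.35, 0.13, 0.75]], jaw=[1, 1, 1, 1, 1])

```text
time_s: 38.0
tool_pos: [0.7251, -0.1332, 0.1332]
tool_rot: [-0.661, 0.721, -0.153, 0.14]
contact_force: [-0.6, -0.5, -2.2]
width: 0.284
```

```bash
python3 g.py large .010 -95 26
```

```text
stem dir [-0.91   0.078 -0.406] tilt 24.0 tip est [ 0.5983 -0.1223  0.0846] spot [ 0.599  -0.1223  0.061 ]
t 38.0 pos [ 0.7251 -0.1332  0.1332] yaw -94.9 F [-0.6 -0.5 -2.2] w 0.284 q [-0.32  0.7   0.63  1.79 -0.96  0.5  -0.74]
(np.float64(0.724004434972407), np.float64(-0.13322397883890072), np.float64(0.12405727942533062), -95.0) slide [0.01 0.19 0.31] twist [0.25 0.01 0.01] rows>= 1.0
```

Request:
jog_arm(twist=[[0.2, 0, 0], [0.25, 0, 0], [0.25, 0, 0], [0.25, 0, 0]], slide=[[0, 0.1, 0.15], [0, 0.19, 0.31], [0, 0.19, 0.31], [0, 0.19, 0.31]], jaw=[1, 1, 1, 1])

```text
time_s: 38.4
tool_pos: [0.7237, -0.1338, 0.1252]
tool_rot: [-0.658, 0.719, -0.165, 0.152]
contact_force: [0.4, -0.1, -1.1]
width: 0.287
```

```bash
cat > cu.py <<'E'
from h import *
import sys
n=sys.argv[1]
st=manip.read_state(); M=R.from_quat(st["tool_rot"]); e=st["tool_pos"]+M.apply(TIP)
P=cap("scene"); q=proj(P,e)[0]; x0,y0=int(q[0])-14,int(q[1])-14
g=P["pixels"].astype(float)[y0:y0+29,x0:x0+29]; m=g[...,2]-g[...,0]-0.0; m-=np.median(m); m[m<0.5*m.max()]=0
lab,l,s,c=cv2.connectedComponentsWithStats((m>0).astype(np.uint8)); 
for i in range(1,lab):
    w=np.where(l==i,m,0)
    v,u=np.indices(m.shape); px=np.array([(w*u).sum(),(w*v).sum()])/w.sum()+[x0,y0]
    X=unproj(P,*px,e[2]); print("copper px",px.round(1),"max",m.max(),"area",s[i,4],"at est z:",X.round(4),"diff",(X-e)[:2].round(4))
print("est px",q.round(1),"spot px",proj(P,SP[n])[0].round(1),"stem px/10mm",(proj(P,e+M.apply([0,.01,0]))[0]-q).round(2))
E
python3 cu.py large; python3 g.py large .004 -95 26
```

```text
copper px [299.6 217.7] max 10.0 area 174 at est z: [ 0.5867 -0.1505  0.0722] diff [-0.012  -0.0278]
copper px [313.4 217. ] max 10.0 area 39 at est z: [ 0.6046 -0.1162  0.0722] diff [0.0059 0.0065]
est px [310.3 216.5] spot px [310.5 218.9] stem px/10mm [-1.39 -1.34]
stem dir [-0.895  0.08  -0.438] tilt 26.0 tip est [ 0.5991 -0.1227  0.0724] spot [ 0.599  -0.1223  0.061 ]
t 38.45 pos [ 0.7241 -0.1337  0.1254] yaw -95.0 F [-0.8 -0.2 -1.1] w 0.286 q [-0.28  0.69  0.57  1.82 -1.02  0.42 -0.67]
(np.float64(0.724004434972407), np.float64(-0.13322397883890072), np.float64(0.11805727942533062), -95.0) slide [-0.02  0.13  0.26] twist [ 0.    0.01 -0.01] rows>= 1.0
```

Request:
jog_arm(twist=[[0, 0, 0], [0, 0, 0], [0, 0, 0]], slide=[[0, 0.07, 0.14], [0, 0.1, 0.22], [0, 0.1, 0.22]], jaw=[1, 1, 1])

```text
time_s: 38.75
tool_pos: [0.724, -0.1331, 0.1184]
tool_rot: [-0.658, 0.718, -0.165, 0.152]
contact_force: [0.9, 0.5, -2.0]
width: 0.285
```

Request:
jog_arm(twist=[[0, 0, 0], [0, 0, 0], [0, 0, 0]], slide=[[0, 0.035, 0.07], [0, 0.035, 0.07], [0, 0.035, 0.07]], jaw=[1, 1, 1])

```text
time_s: 39.05
tool_pos: [0.7242, -0.1333, 0.1169]
tool_rot: [-0.658, 0.719, -0.165, 0.152]
contact_force: [0.5, 0.1, -0.9]
width: 0.288
```

Request:
jog_arm(twist=[[0, 0, 0], [0, 0, 0], [0, 0, 0]], slide=[[0, 0.035, 0.07], [0, 0.035, 0.07], [0, 0.035, 0.07]], jaw=[1, 1, 1])

```text
time_s: 39.35
tool_pos: [0.7241, -0.1333, 0.115]
tool_rot: [-0.658, 0.719, -0.165, 0.152]
contact_force: [-0.3, -0.2, -0.8]
width: 0.288
```

```bash
python3 g.py large .0 -95 26; python3 -c "
from h import *
a=[]
for i in range(4):
    manip.capture('top'); a.append(manip.read_state()['contact_force'])
print(np.mean(a,0),manip.read_state()['wrist_torque'])"
```

```text
stem dir [-0.896  0.079 -0.438] tilt 26.0 tip est [ 0.5991 -0.1224  0.0621] spot [ 0.599  -0.1223  0.061 ]
t 39.35 pos [ 0.7241 -0.1333  0.115 ] yaw -95.0 F [-0.3 -0.2 -0.8] w 0.288 q [-0.26  0.7   0.54  1.82 -1.04  0.4  -0.64]
(np.float64(0.724004434972407), np.float64(-0.13322397883890072), np.float64(0.11405727942533062), -95.0) slide [-0.    0.02  0.03] twist [ 0.01  0.01 -0.  ] rows>= 1.0
[-0.07432583  0.11863964 -1.05737486] [-0.01574346  0.56218777 -0.04197472]
```

Request:
jog_arm(twist=[[0, 0, 0], [0, 0, 0], [0, 0, 0]], slide=[[0, 0.035, 0.07], [0, 0.035, 0.07], [0, 0.035, 0.07]], jaw=[1, 1, 1])

```text
time_s: 39.85
tool_pos: [0.7243, -0.1334, 0.1134]
tool_rot: [-0.658, 0.719, -0.165, 0.152]
contact_force: [-0.9, 1.0, 2.4]
width: 0.286
```

```bash
cat > f.py <<'E'
from h import *
a=[];b=[]
for i in range(4):
    s=manip.read_state(); a.append(s['contact_force']); b.append(s['wrist_torque']); P=manip.capture('scene')
print("F",np.mean(a,0).round(2),"T",np.mean(b,0).round(3),"pos",s["tool_pos"].round(4),"tip",(s["tool_pos"]+R.from_quat(s["tool_rot"]).apply(TIP)).round(4),"q5,6",s["q"][4:6].round(2),"t",s["time_s"])
E
python3 f.py
```

```text
F [-0.75  0.19  2.31] T [ 0.108  0.853 -0.002] pos [ 0.7242 -0.1334  0.1132] tip [ 0.5992 -0.1224  0.0603] q5,6 [-1.05  0.4 ] t 40.0
```

Request:
jog_arm(twist=[[0, 0, 0], [0, 0, 0], [0, 0, 0]], slide=[[0, 0.035, 0.07], [0, 0.035, 0.07], [0, 0.035, 0.07]], jaw=[1, 1, 1])

```text
time_s: 40.35
tool_pos: [0.7242, -0.1334, 0.1112]
tool_rot: [-0.658, 0.719, -0.165, 0.152]
contact_force: [-0.5, -0.3, 4.4]
width: 0.287
```

```bash
python3 f.py
```

```text
F [-0.61 -0.21  3.96] T [0.117 0.924 0.005] pos [ 0.7242 -0.1334  0.1112] tip [ 0.5992 -0.1224  0.0582] q5,6 [-1.05  0.39] t 40.5
```

Request:
jog_arm(twist=[[0, 0, 0], [0, 0, 0], [0, 0, 0], [0, 0, 0], [0, 0, 0], [0, 0, 0], [0, 0, 0]], slide=[[0, 0.05, -0.03], [0, 0.11, -0.05], [0, 0.11, -0.05], [0, 0.11, -0.05], [0, 0.11, -0.05], [0, 0.11, -0.05], [0, 0.11, -0.05]], jaw=[1, 1, 1, 1, 1, 1, 1])

```text
time_s: 41.25
tool_pos: [0.7211, -0.133, 0.111]
tool_rot: [-0.658, 0.718, -0.165, 0.152]
contact_force: [0.9, -0.1, 1.7]
width: 0.288
```

```bash
python3 f.py; python3 v.py v3.png large
```

```text
F [ 0.89 -0.09  2.08] T [-0.032  0.388  0.019] pos [ 0.7211 -0.133   0.111 ] tip [ 0.5961 -0.1221  0.0581] q5,6 [-1.05  0.39] t 41.4
280 178
```

View pics/v3.png

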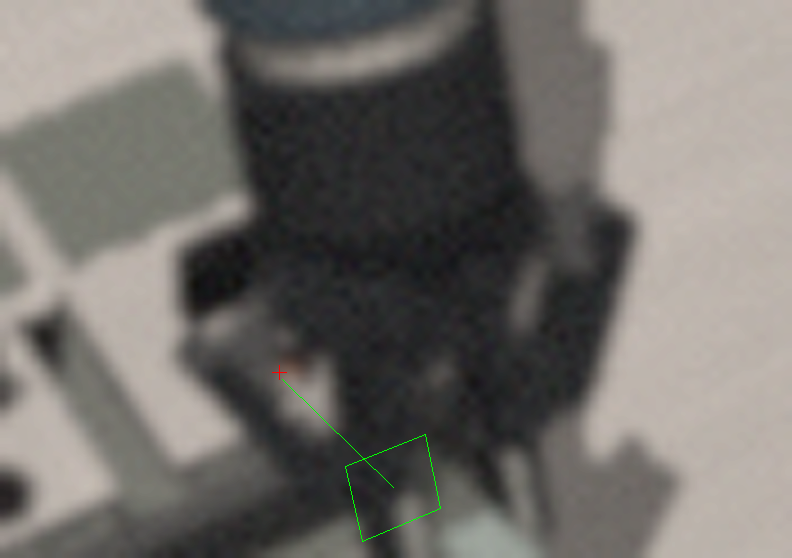

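```bash
python3 - <<'E'
from h import *
P=manip.capture("scene")
X=unproj(P,312.5,217.7,.065);print(X,X-SP["large"])
st=manip.read_state();print(R.from_quat(st["tool_rot"]).inv().apply(X-st["tool_pos"]))
E
```

```text
[ 0.60076361 -0.11682885  0.065     ] [0.00171795 0.00546265 0.004     ]
[-0.00562746  0.12922955 -0.01169124]
```

```bash
sed -i 's/^TIP=.*/TIP=np.array([-.003,.130,-.0115])/' h.py; python3 g.py large .035 -95 26;python3 g.py medium .035 -100 26;python3 g.py medium .008 -100 26
```

```text
stem dir [-0.896  0.079 -0.438] tilt 26.0 tip est [ 0.5999 -0.1194  0.0645] spot [ 0.599  -0.1223  0.061 ]
t 41.55 pos [ 0.7211 -0.133   0.111 ] yaw -95.0 F [ 0.8 -0.7  1.8] w 0.289 q [-0.25  0.7   0.53  1.83 -1.05  0.39 -0.63]
(np.float64(0.7202048772139222), np.float64(-0.13590302012125138), np.float64(0.14265211755013965), -95.0) slide [ 0.12 -0.53 -1.15] twist [ 0.01  0.01 -0.  ] rows>= 1.0
stem dir [-0.896  0.079 -0.438] tilt 26.0 tip est [ 0.5999 -0.1194  0.0645] spot [ 0.5955 -0.2207  0.061 ]
t 41.55 pos [ 0.7211 -0.133   0.111 ] yaw -95.0 F [ 0.8 -0.7  1.8] w 0.289 q [-0.25  0.7   0.53  1.83 -1.05  0.39 -0.63]
(np.float64(0.7150077611363863), np.float64(-0.24484741938267013), np.float64(0.14265211755013965), -100.0) slide [ 4.48 -0.69 -1.08] twist [0.01 0.28 0.56] rows>= 3.0
stem dir [-0.896  0.079 -0.438] tilt 26.0 tip est [ 0.5999 -0.1194  0.0645] spot [ 0.5955 -0.2207  0.061 ]
t 41.55 pos [ 0.7211 -0.133   0.111 ] yaw -95.0 F [ 0.8 -0.7  1.8] w 0.289 q [-0.25  0.7   0.53  1.83 -1.05  0.39 -0.63]
(np.float64(0.7150077611363863), np.float64(-0.24484741938267013), np.float64(0.11565211755013965), -100.0) slide [ 4.48 -0.21 -0.11] twist [0.01 0.28 0.56] rows>= 3.0
```

Request:
jog_arm(twist=[[0, 0, 0], [0, 0, 0], [0, 0, 0], [0, 0.1, 0.2], [0, 0.2, 0.4], [0, 0.28, 0.56], [0, 0.28, 0.56], [0, 0.28, 0.56]], slide=[[0, -0.25, -0.5], [0, -0.53, -1.1], [0.8, -0.55, -1.1], [1.8, -0.6, -1.1], [2.9, -0.65, -1.1], [4, -0.69, -1.1], [4.48, -0.69, -1.1], [4.48, -0.69, -1.1]], jaw=[1, 1, 1, 1, 1, 1, 1, 1])

```text
time_s: 42.35
tool_pos: [0.7136, -0.2473, 0.1428]
tool_rot: [-0.625, 0.747, -0.172, 0.143]
contact_force: [0.5, 0.8, -1.0]
width: 0.284
```

```bash
python3 g.py medium .007 -100 26
```

```text
stem dir [-0.886  0.158 -0.437] tilt 25.9 tip est [ 0.5941 -0.2229  0.0964] spot [ 0.5955 -0.2207  0.061 ]
t 42.35 pos [ 0.7136 -0.2473  0.1428] yaw -100.2 F [ 0.5  0.8 -1. ] w 0.284 q [-0.13  0.7   0.61  1.76 -1.01  0.5  -0.63]
(np.float64(0.7150077611363863), np.float64(-0.24484741938267013), np.float64(0.11465211755013965), -100.0) slide [-0.11  0.46  1.03] twist [ 0.01 -0.02 -0.02] rows>= 1.0
```

Request:
jog_arm(twist=[[0, 0, 0], [0, 0, 0], [0, 0, 0], [0, 0, 0]], slide=[[0, 0.2, 0.5], [-0.05, 0.46, 1.03], [-0.05, 0.46, 1.03], [-0.05, 0.46, 1.03]], jaw=[1, 1, 1, 1])

```text
time_s: 42.75
tool_pos: [0.7159, -0.2426, 0.1141]
tool_rot: [-0.627, 0.746, -0.171, 0.144]
contact_force: [0.3, -0.7, -0.2]
width: 0.286
```

```bash
python3 f.py;python3 g.py medium .002 -100 26
```

```text
F [-0.08  0.18 -1.09] T [ 0.081  0.529 -0.01 ] pos [ 0.7161 -0.2436  0.1152] tip [ 0.5966 -0.2195  0.0686] q5,6 [-1.06  0.46] t 42.9
stem dir [-0.885  0.156 -0.438] tilt 26.0 tip est [ 0.5966 -0.2196  0.0687] spot [ 0.5955 -0.2207  0.061 ]
t 42.95 pos [ 0.7161 -0.2437  0.1153] yaw -100.0 F [-0.2 -0.4 -0.7] w 0.285 q [-0.1   0.73  0.56  1.77 -1.06  0.46 -0.58]
(np.float64(0.7150077611363863), np.float64(-0.24484741938267013), np.float64(0.10965211755013965), -100.0) slide [0.05 0.13 0.19] twist [0. 0. 0.] rows>= 1.0
```

Request:
jog_arm(twist=[[0, 0, 0], [0, 0, 0], [0, 0, 0], [0, 0, 0]], slide=[[0.04, 0.07, 0.1], [0.04, 0.13, 0.19], [0.04, 0.13, 0.19], [0.04, 0.13, 0.19]], jaw=[1, 1, 1, 1])

```text
time_s: 43.35
tool_pos: [0.7153, -0.2446, 0.1098]
tool_rot: [-0.626, 0.747, -0.172, 0.145]
contact_force: [-0.7, 1.2, 3.7]
width: 0.286
```

```bash
python3 f.py;python3 g.py medium .0 -100 26
```

```text
F [-0.69  1.52  4.13] T [ 0.513  0.803 -0.042] pos [ 0.7152 -0.2446  0.1096] tip [ 0.5956 -0.2204  0.063 ] q5,6 [-1.07  0.44] t 43.5
stem dir [-0.885  0.156 -0.438] tilt 26.0 tip est [ 0.5956 -0.2204  0.063 ] spot [ 0.5955 -0.2207  0.061 ]
t 43.55 pos [ 0.7151 -0.2446  0.1096] yaw -100.0 F [-0.8  2.2  4.4] w 0.291 q [-0.09  0.74  0.54  1.77 -1.07  0.44 -0.56]
(np.float64(0.7150077611363863), np.float64(-0.24484741938267013), np.float64(0.10765211755013965), -100.0) slide [0.01 0.04 0.07] twist [ 0.  0. -0.] rows>= 1.0
```

Request:
jog_arm(twist=[[0, 0, 0], [0, 0, 0], [0, 0, 0], [0, 0, 0]], slide=[[0, 0, 0], [0, 0, 0], [0, 0, 0], [0, 0, 0]], jaw=[1, 1, 1, 1])

```text
time_s: 43.95
tool_pos: [0.715, -0.2446, 0.1094]
tool_rot: [-0.626, 0.747, -0.172, 0.144]
contact_force: [0.1, 2.0, 5.1]
width: 0.286
```

```bash
sed -i 's/m-=np.median(m); m\[m<0.5\*m.max()\]=0/m-=np.median(m); m=cv2.GaussianBlur(m,(0,0),.7); m[m<0.6*m.max()]=0/' cu.py; python3 cu.py medium; python3 v.py v4.png medium
```

```text
copper px [265.3 221.7] max 10.42070249011576 area 16 at est z: [ 0.5431 -0.2362  0.0628] diff [-0.0523 -0.0157]
copper px [271.9 237.2] max 10.42070249011576 area 51 at est z: [ 0.5988 -0.2443  0.0628] diff [ 0.0034 -0.0238]
est px [279.1 232.5] spot px [279.1 233. ] stem px/10mm [-0.91 -1.6 ]
249 192
```

View pics/v4.png

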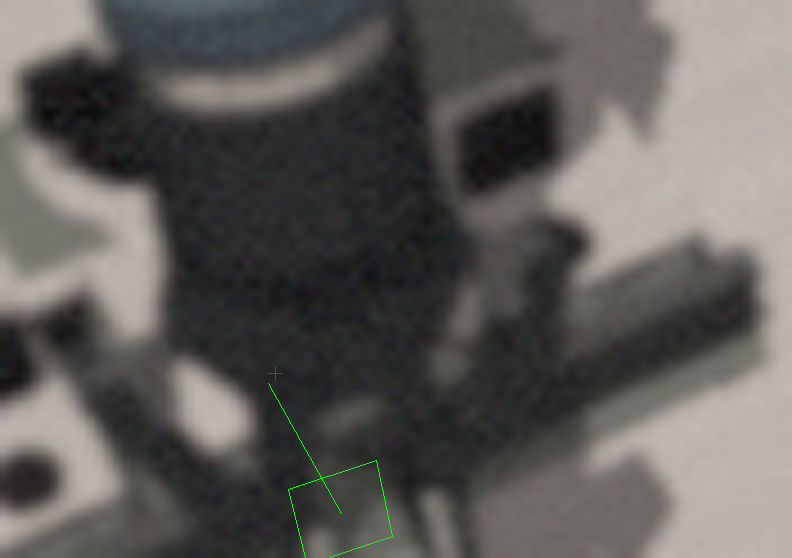

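```bash
python3 g.py small .035 -103 26
```

```text
stem dir [-0.886  0.156 -0.438] tilt 25.9 tip est [ 0.5954 -0.2205  0.0628] spot [ 0.5927 -0.304   0.061 ]
t 44.05 pos [ 0.7149 -0.2446  0.1093] yaw -100.0 F [-1.6  2.   4.6] w 0.286 q [-0.09  0.74  0.54  1.77 -1.07  0.44 -0.56]
(np.float64(0.7108332590543051), np.float64(-0.33432377875910446), np.float64(0.14265211755013965), -103.0) slide [ 3.56 -1.   -1.  ] twist [0.01 0.16 0.34] rows>= 2.0
```

Request:
jog_arm(twist=[[0, 0, 0], [0, 0, 0], [0, 0.05, 0.1], [0, 0.1, 0.2], [0, 0.16, 0.34], [0, 0.16, 0.34], [0, 0.16, 0.34], [0, 0.16, 0.34]], slide=[[0, -0.25, -0.5], [0, -0.53, -1.1], [0.8, -0.7, -1.1], [1.8, -0.8, -1], [2.8, -0.9, -1], [3.56, -1, -1], [3.56, -1, -1], [3.56, -1, -1]], jaw=[1, 1, 1, 1, 1, 1, 1, 1])

```text
time_s: 44.85
tool_pos: [0.71, -0.3357, 0.1424]
tool_rot: [-0.606, 0.763, -0.176, 0.139]
contact_force: [-0.6, 0.4, -1.2]
width: 0.286
```

```bash
python3 f.py; python3 g.py small .007 -103 26
```

```text
F [-0.14  0.19 -1.45] T [0.154 0.555 0.02 ] pos [ 0.7111 -0.3329  0.1423] tip [ 0.5929 -0.3026  0.0959] q5,6 [-1.02  0.57] t 45.0
stem dir [-0.877  0.202 -0.437] tilt 25.9 tip est [ 0.593  -0.3026  0.0959] spot [ 0.5927 -0.304   0.061 ]
t 45.05 pos [ 0.7112 -0.3329  0.1424] yaw -102.9 F [ 0.9 -0.6 -1.9] w 0.288 q [ 0.01  0.75  0.62  1.67 -1.02  0.57 -0.59]
(np.float64(0.7108332590543051), np.float64(-0.33432377875910446), np.float64(0.11465211755013965), -103.0) slide [0.06 0.48 1.  ] twist [0.01 0.01 0.  ] rows>= 1.0
```

Request:
jog_arm(twist=[[0, 0, 0], [0, 0, 0], [0, 0, 0], [0, 0, 0], [0, 0, 0], [0, 0, 0], [0, 0, 0]], slide=[[0.05, 0.2, 0.5], [0.05, 0.4, 0.8], [0.05, 0.48, 1], [0.05, 0.51, 1.07], [0.05, 0.54, 1.12], [0.05, 0.56, 1.16], [0.05, 0.56, 1.16]], jaw=[1, 1, 1, 1, 1, 1, 1])

```text
time_s: 45.75
tool_pos: [0.7107, -0.3357, 0.111]
tool_rot: [-0.606, 0.763, -0.176, 0.14]
contact_force: [-2.8, 1.7, 3.5]
width: 0.287
```

```bash
python3 f.py; python3 g.py small .001 -103 26
```

```text
F [-1.93  1.42  2.92] T [ 0.503  1.118 -0.021] pos [ 0.7107 -0.3357  0.111 ] tip [ 0.5926 -0.3053  0.0644] q5,6 [-1.07  0.52] t 45.9
stem dir [-0.876  0.203 -0.438] tilt 26.0 tip est [ 0.5926 -0.3052  0.0643] spot [ 0.5927 -0.304   0.061 ]
t 45.95 pos [ 0.7107 -0.3356  0.1109] yaw -103.0 F [-2.8  1.9  2.8] w 0.289 q [ 0.04  0.79  0.56  1.68 -1.07  0.52 -0.53]
(np.float64(0.7108332590543051), np.float64(-0.33432377875910446), np.float64(0.10865211755013965), -103.0) slide [-0.05  0.05  0.08] twist [ 0.  0. -0.] rows>= 1.0
```

Request:
jog_arm(twist=[[0, 0, 0], [0, 0, 0], [0, 0, 0], [0, 0, 0], [0, 0, 0], [0, 0, 0], [0, 0, 0], [0, 0, 0]], slide=[[-0.03, 0.02, 0.03], [-0.03, 0.02, 0.03], [-0.03, 0.02, 0.03], [-0.03, 0.02, 0.03], [-0.03, 0.02, 0.03], [0, -0.5, -1], [0, -1, -2.2], [0, -1.5, -3]], jaw=[1, 1, 1, 1, 1, 1, 1, 1])

```text
time_s: 46.75
tool_pos: [0.7115, -0.3364, 0.196]
tool_rot: [-0.606, 0.763, -0.176, 0.14]
contact_force: [0.6, 0.1, -0.9]
width: 0.286
```

```bash
python3 - <<'E'
from h import *
go((.62,-.05,.22,-80),(.55,.25,.20,-22),(.5094,.3889,.15,-22.2))
E
```

```text
t 46.75 pos [ 0.7115 -0.3364  0.196 ] yaw -103.1 F [ 0.6  0.1 -0.9] w 0.286 q [-0.04  0.7   0.7   1.64 -0.94  0.65 -0.67]
(0.62, -0.05, 0.22, -80) slide [-10.33   5.11  -3.56] twist [-3.21 -0.65 -2.83] rows>= 7.0
(0.55, 0.25, 0.2, -22) slide [-21.39  10.35  -5.23] twist [-2.68 -2.3  -9.95] rows>= 13.0
(0.5094, 0.3889, 0.15, -22.2) slide [-26.43  13.78  -4.68] twist [-2.69 -2.29 -9.92] rows>= 16.0
```

Request:
jog_arm(twist=[[-0.5, 0, -0.4], [-1, -0.1, -0.8], [-1.5, -0.2, -1.2], [-2, -0.3, -1.6], [-2.5, -0.45, -2], [-3, -0.6, -2.5], [-3.2, -0.65, -2.8], [-3.2, -0.65, -2.8], [-3.2, -0.65, -2.8]], slide=[[-1, 0, -1], [-2.5, 0.5, -2], [-4, 1.3, -2.5], [-5.5, 2.2, -2.8], [-7, 3.2, -3], [-8.5, 4.2, -3.3], [-10, 5, -3.5], [-10.3, 5.1, -3.55], [-10.3, 5.1, -3.55]], jaw=[1, 1, 1, 1, 1, 1, 1, 1, 1])

```text
time_s: 47.65
tool_pos: [0.6203, -0.0478, 0.218]
tool_rot: [0.766, -0.643, -0.001, -0.001]
contact_force: [-0.3, -0.9, -1.9]
width: 0.289
```

```bash
python3 cu.py large; python3 - <<'E'
from h import *
go((.55,.25,.20,-22.2))
for c in ("scene","top"):
    P=manip.capture(c)
    st=manip.read_state();M=R.from_quat(st["tool_rot"]);e=st["tool_pos"]+M.apply(TIP);print(c,e,proj(P,e)[0])
    for d in manip.look_for("probe_tip",P)[:2]: print(d["score"],np.array(d["bbox"])*[640,400,640,400])
E
```

```text
copper px [306.2 145.8] max 23.58785712130648 area 6 at est z: [ 0.4918 -0.071   0.2294] diff [ 0.0001 -0.0036]
est px [307.3 145.4] spot px [310.5 218.9] stem px/10mm [-2.42 -1.89]
t 47.7 pos [ 0.6202 -0.0504  0.2185] yaw -80.2 F [ 0.3 -0.8 -1.2] w 0.284 q [-0.55  0.63  0.83  1.66 -0.52  1.08 -0.96]
(0.55, 0.25, 0.2, -22.2) slide [-12.32   0.72   0.74] twist [-0.01 -0.   -7.25] rows>= 7.0
scene [ 0.49142015 -0.07088524  0.23010278] [306.13227995 145.54546636]
0.34 [284.8   198.08  328.128 234.2  ]
top [ 0.49131009 -0.07149753  0.23029397] [314.22751495 233.51122918]
```

Request:
jog_arm(twist=[[0, 0, -1], [0, 0, -2], [0, 0, -3], [0, 0, -4], [0, 0, -5], [0, 0, -6], [0, 0, -7], [0, 0, -7.25], [0, 0, -7.25], [0, 0, -7.25]], slide=[[-1.4, 0.1, 0.1], [-2.8, 0.2, 0.2], [-4.2, 0.3, 0.3], [-5.6, 0.4, 0.4], [-7, 0.5, 0.5], [-8.6, 0.6, 0.6], [-10.4, 0.7, 0.7], [-12, 0.7, 0.7], [-12.3, 0.7, 0.7], [-12.3, 0.7, 0.7]], jaw=[1, 1, 1, 1, 1, 1, 1, 1, 1, 1])

```text
time_s: 48.9
tool_pos: [0.5505, 0.2505, 0.2013]
tool_rot: [0.981, -0.192, 0.0, -0.001]
contact_force: [-0.3, -1.1, -1.4]
width: 0.286
```

```bash
python3 - <<'E'
from h import *
go((.5094,.3889,.07,-22.2))
E
```

```text
t 48.9 pos [0.5505 0.2505 0.2013] yaw -22.1 F [-0.3 -1.1 -1.4] w 0.286 q [-0.91  0.54  0.57  1.72 -0.34  0.98 -0.6 ]
(0.5094, 0.3889, 0.07, -22.2) slide [-3.61 -4.5   5.26] twist [-0.01  0.    0.01] rows>= 4.0
```

Request:
jog_arm(twist=[[0, 0, 0], [0, 0, 0], [0, 0, 0], [0, 0, 0], [0, 0, 0], [0, 0, 0], [0, 0, 0]], slide=[[-1, -1.2, 0.5], [-2, -2.4, 1.5], [-3, -3.6, 2.8], [-3.6, -4.5, 4], [-3.6, -4.5, 5.2], [-3.6, -4.5, 5.2], [-3.6, -4.5, 5.2]], jaw=[1, 1, 1, 1, 1, 1, 1])

```text
time_s: 49.6
tool_pos: [0.5117, 0.3849, 0.0722]
tool_rot: [0.981, -0.195, 0.001, 0.0]
contact_force: [0.5, -0.3, 0.3]
width: 0.287
```

```bash
python3 - <<'E'
from h import *
go((.5094,.3889,.012,-22.2))
E
```

```text
t 49.6 pos [0.5117 0.3849 0.0722] yaw -22.5 F [ 0.5 -0.3  0.3] w 0.287 q [-1.04  0.77  0.47  1.69 -0.45  0.8  -0.75]
(0.5094, 0.3889, 0.012, -22.2) slide [-0.15 -0.12  2.41] twist [ 0.   -0.01 -0.03] rows>= 2.0
```

Request:
jog_arm(twist=[[0, 0, 0], [0, 0, 0], [0, 0, 0], [0, 0, 0], [0, 0, 0], [0, 0, 0]], slide=[[0, 0, 1], [0, 0, 1.8], [0, 0, 2.2], [0, 0, 2.35], [0, 0, 2.4], [0, 0, 2.4]], jaw=[1, 1, 1, 1, 1, 1])

```text
time_s: 50.2
tool_pos: [0.5106, 0.3883, 0.0128]
tool_rot: [0.981, -0.193, 0.001, -0.001]
contact_force: [0.8, 0.9, -1.8]
width: 0.285
```

```bash
python3 f.py
```

```text
F [ 0.16  0.37 -1.62] T [0.014 0.005 0.008] pos [0.5102 0.3884 0.0125] tip [0.4583 0.2691 0.0237] q5,6 [-0.49  0.7 ] t 50.35
```

Request:
jog_arm(twist=[[0, 0, 0], [0, 0, 0], [0, 0, 0], [0, 0, 0], [0, 0, 0], [0, 0, 0], [0, 0, 0], [0, 0, 0], [0, 0, 0], [0, 0, 0], [0, 0, 0]], slide=[[0, 0, 0.1], [0, 0, 0.1], [0, 0, 0.1], [0, 0, 0.1], [0, 0, 0.1], [0, 0, 0.1], [0, 0, -1], [0, 0, -3], [0, 0, -5], [0, 0, -7], [0, 0, -7]], jaw=[1, 1, 0.65, 0.5, 0.4, 0.4, 0.4, 0.4, 0.4, 0.4, 0.4])

```text
time_s: 51.5
tool_pos: [0.5138, 0.3899, 0.1941]
tool_rot: [0.981, -0.193, 0.004, -0.005]
contact_force: [0.8, 0.7, 0.5]
width: 0.6
```

Request:
jog_arm(twist=[[0, 0, 0], [0, 0, 0], [0, 0, 0], [0, 0, 0], [0, 0, 0], [0, 0, 0]], slide=[[-1, -1.5, -0.5], [-2, -3, -1], [-3, -4.5, -1], [-4, -6, -1], [-5, -6, -1], [-5, -6, -1]], jaw=[0.4, 0.4, 0.4, 0.4, 0.4, 0.4])

```text
time_s: 52.1
tool_pos: [0.4455, 0.5779, 0.21]
tool_rot: [0.982, -0.189, -0.002, -0.001]
contact_force: [-0.1, -0.5, -0.0]
width: 0.599
```

```bash
python3 d.py large .09 medium -.01 small -.092; python3 - <<'E'
from h import *
T=cap("top","end.png",(110,110,540,280),1.85);Sc=cap("scene")
r=locate("probe_mid",(.494,.35,.02),[T,Sc],probeparts(),1.18); print(r)
c,s=np.cos(np.radians(67.76)),np.sin(np.radians(67.76))
for p,_ in r:
    for q in (p[:2],place(np.array([[-.13,0,0]]),p)[0][:2]):
        d=q-[.4935,.350]; print("board",c*d[0]+s*d[1],-s*d[0]+c*d[1])
go()
E
```

```text
large carrier [0.0036 0.0898] yaw -0.002 0.87
large carrier [0.0042 0.0898] yaw 0.011 0.96
large carrier [-0.0018  0.0918] yaw 0.048 0.78
medium carrier [ 0.0047 -0.0096] yaw -0.021 0.84
medium carrier [ 0.0071 -0.0091] yaw 0.003 0.89
medium carrier [-0.0009 -0.0088] yaw -0.007 0.8
small carrier [ 0.0051 -0.0903] yaw -0.007 0.84
small carrier [ 0.0052 -0.091 ] yaw -0.002 0.93
small carrier [ 0.0001 -0.0897] yaw -0.064 0.75
[(array([0.5098, 0.3863, 1.1816]), np.float64(0.71)), (array([0.5101, 0.3862, 1.1768]), np.float64(0.8)), (array([0.5077, 0.3896, 1.2627]), np.float64(0.63))]
board 0.0397688580405376 -0.00134830640121935
board -0.09023107231623302 -0.0012137432755720996
board 0.039789843505168836 -0.001663837081620146
board -0.09020794335475665 -0.0009052782365805839
board 0.042028536887204204 0.001844474754752289
board -0.08755501043092975 -0.008552845306154216
t 52.7 pos [0.4509 0.5737 0.2119] yaw -22.2 F [0.3 0.3 0.7] w 0.601 q [-1.27  0.75  0.54  1.33 -0.39  1.16 -1.09]
```

View pics/end.png

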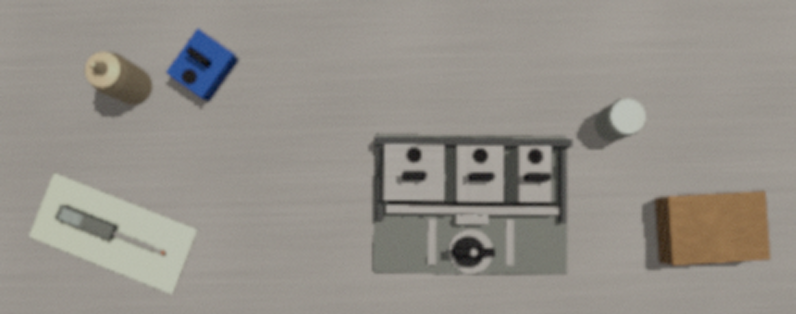

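```bash
python3 -c "
from bench import manip
print(manip.sign_off())"
```

```text
the job is handed in; nothing more can be done
None
```

The job is done and handed in after about 53 s of robot time; the hand-in gives no verdict.

- **Cam and tubs:** I opened the cam, stood all three tubs in the well (from the left wall: large, medium, small) and turned the cam back to its stop, about 1.57 rad by the wrist angle. After release the large tub was found about 15 mm along the fence, at the left end wall. I took this for the announced knock and left it there, moving the other two targets to suit.
- **Probe touches:** I rested the tip on the large, medium and small spots in that order, for at least half a second each, at roughly 4–5 N.
    - **Joint limits:** At the first tilt I tried (35°) two wrist joints reached their range limits, so all touches were made at 26°.
    - **Tip position:** On the large tub the copper tip showed about 6 mm from the spot's centre. On the medium the gripper hid it and on the small I took no picture, so those rest on the tip position calibrated from the large tub. Measured again after lifting off, it agreed to about 1 mm.
- **Last checks:** The tubs sit at about +4 to +5 mm in the carrier's x and are square within about 0.02 rad. The scene camera alone differs by up to 6 mm and 0.06 rad, still inside the limits. The probe lies flat along the middle of its board (handle centre at x = +40 mm, tip at −90 mm). In the last picture the cam handle is along the rail, the bottle, shaker and trays look where they started, and the arm is clear of everything.

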